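# Clip the reel onto its leaning spindle

## Robot

A 6-joint arm with a two-finger parallel gripper is mounted at the origin on a cart in front of the work surface, level with it; the furniture and walls round the work are solid. World frame = base frame: x ahead of the robot, y to its left, z up, the work surface at z = 0. Lengths are in mm, angles in rad, forces in N, time in s.
With the tool pointing down it reaches from about 300 to 775 mm from the base axis. Payload 14.6 kg.
Tool frame: the origin (TCP) lies between the finger pads; the fingertips stand 8 mm ahead of it and the grasp point (between the pads) lies 11 mm behind it; z points along the fingers, y is the direction in which the jaws open and shut (so a half turn about z gives the same grasp; the last joint's range is limited). The gripper opens to 94 mm and grips with 3 to 60 N. Pads are 16 mm wide; open, the fingers measure 119 mm over their backs; the gripper's body (75 mm by 177 mm) begins 78 mm behind the grasp point.
Start: joints at [1.082, 0.3, 1.521, -0, 1.321, -0.067], TCP at [225.168, 501.785, 213.446] pointing down, gripper open.
Joint ranges: [-3.03, 3.03], [-0.79, 2.21], [0.23, 2.52], [-1.04, 4.18], [0, 3.07], [-2.55, 2.55]. Speed limits (rad/s): [2.22, 2.22, 2.57, 3.14, 3.14, 3.14].

## Interface

Orientations are given as [roll, pitch, yaw] about the fixed x, y, z axes, in that order (R = Rz(yaw) Ry(pitch) Rx(roll)).
In Python, from cell import manip, cams, models gives the robot as it stands. The module is installed in compiled form; this text tells all that it offers.
- The arm moves only by the shell command python3 -m pendant 'ROWS' [OPENING] [FORCE]. ROWS is JSON, a list that holds one entry, the list of rows, each a list of 4 numbers: the shift along the tool's x, y, z in cm, then the turn about the tool's z in rad. In form: [[[x, y, z, roll], ...]]. A call has 1 to 5 rows; each row is the pose to reach, as a shift and turn from the pose commanded when the call began, along the tool's axes at that moment; what a row does not reach only later rows make up. A row lasts 1/10 s, in which the tool goes at most 50 mm and 8.59 degrees, less where a joint would pass 70% of its speed; a pose out of reach is approached as far as the arm can. A call with a gripper value outside its range is refused whole. OPENING is the opening, from -1 (shut) to 1 (fully open), so that 0 is half open, set as the call begins (- or left out, the last holds). The fingers move at their own pace and stop on an object; FORCE is the grip in N (left out, the last holds). Time passes only in rows, so rows that repeat a pose let the fingers close. It gives the time, the measured TCP pose, the force and the opening at its end, in the units of the state.
- manip.read_state(): the state, without advancing time (a new reading comes with each control period).
- cams.camera(name): name is "scene" or "top"; returns a dict with "frame" (420x560x3 uint8, red, green, blue), "K" (3x3 intrinsics, pixels), "pose" (4x4, takes a point from camera to world coordinates). Camera axes: x right, y down, z forward; pixel columns grow to the right and rows downward; lengths in mm; the calibration is good to about 2 mm. A picture is of the moment at which its call begins. There is no depth.
- manip.sign_off(): hands the job in, once; it reports no verdict.
Trained networks look in the newest picture that a camera, given by its name, has taken for a name from the list of things; names that differ only in an ending like _2 or _b are one class to them, and where a whole thing is asked for, a point or a joint stands for the part that bears it (a point fixed in the world has none). Each returns a list of dicts, best first, with "score" (0 to 1); they miss things now and then, are a little off and sometimes report something else, mostly with a low value. They report only what shows in the picture. A call takes as long as a camera call. They do not tell look-alikes from the thing itself.
- models.regions_of(camera, name): "pixels" (420x560 bool, what is visible of it) and "point" ([column, row] in pixels, amid what is visible of it).
The state is a dict: "clock": time; "joints": joint angles; "qd": joint speeds; "effort": joint torques, N m; "eef_pos": TCP position; "eef_rot": TCP orientation; "wrist_force": force on the tool from outside, world axes, zero at the start; "moment": the same for the moment, N m; "finger_gap": finger opening in mm.
Only numpy, scipy, OpenCV 4.12 (cv2) and the standard library are available. Lean on these libraries where they do the work, as an engineer would, in place of code of your own. Each camera call takes 0.05 s, during which the arm holds its last target.

## Task

Lock the solder reel onto its leaning spindle: take the hairpin spring clip from the table and push it sideways onto the bare neck of the spindle, between the washer and the head, until its legs snap past the neck. Leave the clip sitting fully home there, square across the spindle, and do not disturb the tape roll, the tin or the bottle.

Things in the scene. Friction and masses are not known exactly. Their poses are not given: they have to be found in the camera images.
- spindle: Steel spindle leaning 25 deg from vertical. Origin: centre of its bare neck, about 117 mm over the table. z runs along the spindle to its head (up and towards the robot), y is level (to the robot's left), x points away and up the slant. The neck is round, 16 mm thick, bare from z = -7.5 to +7.5 mm; below it a washer 40 mm across, above it a round head 28 mm across up to z = +21 mm.
- stand: Grey stand that carries the spindle, fixed to the table, 108 (x) x 96 (y) mm, origin on the table under the neck. A green-and-yellow solder reel, 68 mm across, sits fixed on the spindle below the washer (z = -78.5 to -12.5 mm of the spindle). A clip may be pushed onto the neck from any direction square to the spindle; there is most room along its y, level from one side.
- clip: Hairpin spring clip, 105 mm long, flat on the table: black plastic grip, two legs of 8 mm steel wire. Origin at its underside, midway between the legs where the shank will sit. x points along the legs to their open tips, y across, z square to the clip (up at first). A yoke 38 mm wide ends at x = -25 mm; the legs close to an 11 mm gap at x = +9 (the bulge) and flare to x = +30, 44 mm over all.
- clip_pocket (a point): The point between the clip's legs, in the plane of the wire (x = 0, z = 7 mm of the clip), where the spindle's axis passes when the clip is home; its axes are the clip's. The legs spring sideways: pushing the clip on along its x takes about 5 to 12 N, over some 60 mm of travel from clear of the tips; past the bulge the shank drops in and is lightly pinched.
- clip_grip (a point): Centre of the clip's black grip block, 51 mm behind the clip's origin along its -x, 14.5 mm above the clip's underside. The block is 20 mm wide (y), 34 mm long (x, between the yoke and a 36 mm wide end bar) and 29 mm high.
- tape_centre (a point): Centre of a black roll of tape, 62 mm across, 18 mm high, lying on the table; bystander.
- tin_centre (a point): Centre of a small round pale tin, 36 mm across, 27 mm high; bystander.
- bottle_centre (a point): Centre of a brown bottle with a black cap, 41 mm across, 88 mm high, standing; bystander.
Mind the look-alikes: they are no part of the job. Leave any green look-alike of the clip alone.

How it is judged:
By the outcome, as a careful person would: the job done as asked, in the order asked, and still so for the second after the job is handed in, with the robot touching nothing.
It also fails if it takes over 38 s, if anything falls off the work surface, if the arm or the gripper's body presses on something with over 40 N, if the wrist force passes 120 N, or if a joint passes its speed limit or range.

## Working session

There is one attempt and no reset: what is moved stays moved. The work goes in short steps, Python scripts to look and compute and a shell command to move; the robot and the scene stay as the last step left them, time stands still between calls to the robot, and variables do not carry over. Pictures are saved under pics/ and viewed, and the job is handed in when it is done.

```bash
mkdir -p pics; ls; python3 - <<'E'
from cell import manip, cams, models
import cv2
print(manip.read_state())
for n in ("scene","top"):
    c=cams.camera(n); cv2.imwrite(f"pics/{n}0.png",cv2.cvtColor(c["frame"],cv2.COLOR_RGB2BGR)); print(n,c["K"].tolist(),c["pose"].round(4).tolist())
    for t in ("spindle","stand","clip","clip_grip","tape_centre","tin_centre","bottle_centre"):
        print(t,[(round(r["score"],2),[round(float(v),1) for v in r["point"]],int(r["pixels"].sum())) for r in models.regions_of(n,t)])
print(manip.read_state()["clock"])
E
```

```text
pics
{'clock': 0.0, 'joints': array([ 1.08237479e+00,  3.00473531e-01,  1.52156564e+00, -6.11965334e-05,
        1.32069638e+00, -6.65969395e-02]), 'qd': array([ 0.0011506 , -0.00094154,  0.00055912, -0.00012697,  0.00030668,
       -0.00023061]), 'effort': array([ 1.01253620e-03, -5.31807768e+01, -3.52741277e+01,  7.08496361e-02,
        2.42885237e-02, -3.87166165e-05]), 'eef_pos': array([225.08309804, 501.56279972, 212.89152528]), 'eef_rot': array([-3.14044835e+00, -1.69133042e-05,  2.71978323e+00]), 'wrist_force': array([-0.01288112, -0.17993017,  0.15419872]), 'moment': array([-0.01733793, -0.00523506, -0.02863606]), 'finger_gap': 93.94802004364237}
scene [[421.9729366756549, 0.0, 278.22269683915385], [0.0, 421.9729366756549, 206.19509136407973], [0.0, 0.0, 1.0]] [[0.902, -0.2375, 0.3605, 164.1699], [-0.4316, -0.5137, 0.7415, -541.9246], [0.0091, -0.8244, -0.5659, 648.5297], [0.0, 0.0, 0.0, 1.0]]
spindle [(0.91, [311.3, 196.6], 894)]
stand [(0.73, [310.8, 214.4], 1920)]
clip [(0.88, [307.2, 338.1], 716), (0.87, [295.5, 290.6], 609)]
clip_grip [(0.93, [309.9, 339.8], 695), (0.9, [295.9, 290.2], 590), (0.18, [231.2, 202.3], 354)]
tape_centre [(0.63, [231.0, 198.3], 333)]
tin_centre [(0.78, [225.5, 236.0], 213)]
bottle_centre [(0.63, [252.9, 173.0], 324)]
top [[512.6539295888554, 0.0, 273.9023127919435], [0.0, 512.6539295888554, 202.10094414816777], [0.0, 0.0, 1.0]] [[-0.0193, -0.9926, 0.1199, 357.23], [-0.9998, 0.02, 0.0047, 131.8118], [-0.0071, -0.1198, -0.9928, 1198.1404], [0.0, 0.0, 0.0, 1.0]]
spindle [(0.66, [239.1, 145.8], 854), (0.63, [234.7, 248.9], 225)]
stand [(0.75, [240.0, 149.0], 1974)]
clip [(0.66, [328.9, 212.9], 459), (0.56, [382.8, 226.7], 422)]
clip_grip [(0.92, [380.5, 226.3], 415), (0.84, [329.1, 215.6], 440)]
tape_centre [(0.82, [157.9, 217.1], 446)]
tin_centre [(0.75, [232.7, 248.1], 180), (0.57, [239.6, 144.4], 862)]
bottle_centre [(0.66, [137.0, 175.9], 318), (0.19, [239.8, 144.9], 808)]
0.8
```

View pics/scene0.png

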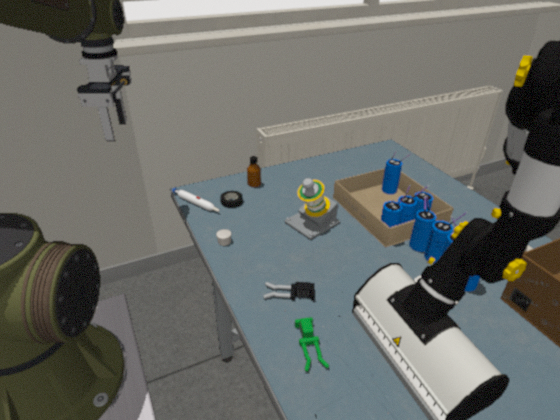

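View pics/top0.png

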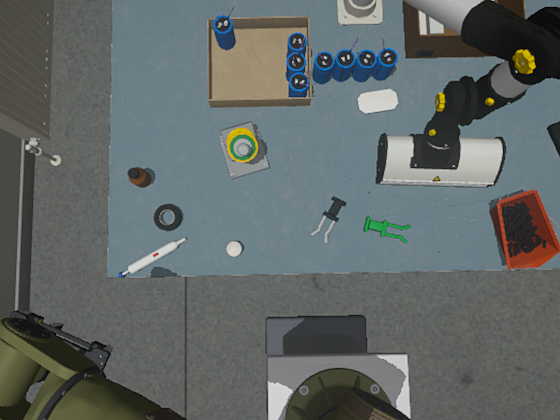

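```bash
python3 - <<'E'
import cv2,numpy as np
a=cv2.imread("pics/scene0.png")[260:380,240:390]; b=cv2.imread("pics/top0.png")[170:270,290:440]
cv2.imwrite("pics/cropS.png",cv2.resize(a,None,fx=5,fy=5,interpolation=cv2.INTER_CUBIC));cv2.imwrite("pics/cropT.png",cv2.resize(b,None,fx=5,fy=5,interpolation=cv2.INTER_CUBIC))
a=cv2.imread("pics/scene0.png")[130:260,250:390]; b=cv2.imread("pics/top0.png")[90:210,170:320]
cv2.imwrite("pics/cropS2.png",cv2.resize(a,None,fx=4.5,fy=4.5,interpolation=cv2.INTER_CUBIC));cv2.imwrite("pics/cropT2.png",cv2.resize(b,None,fx=5,fy=5,interpolation=cv2.INTER_CUBIC))
E
```

```text
(no output)
```

View pics/cropS.png

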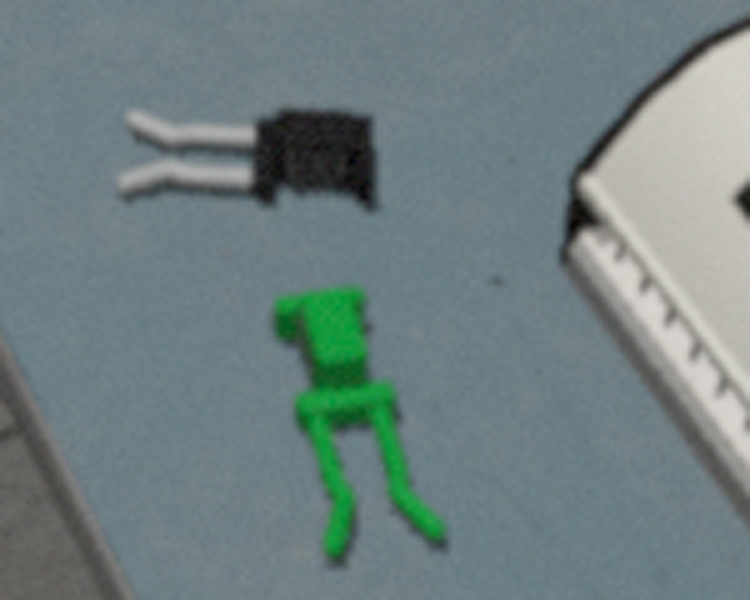

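View pics/cropT.png

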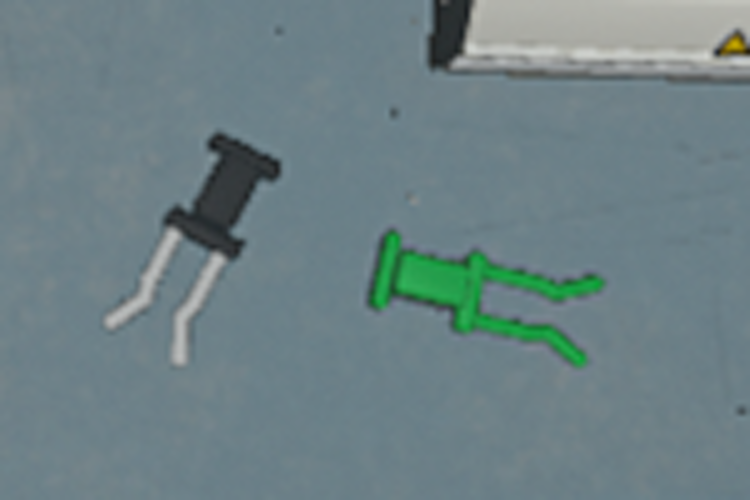

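View pics/cropS2.png

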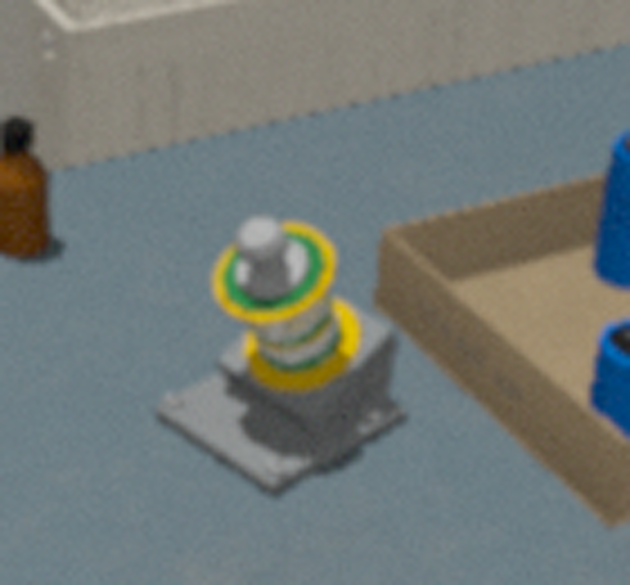

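View pics/cropT2.png

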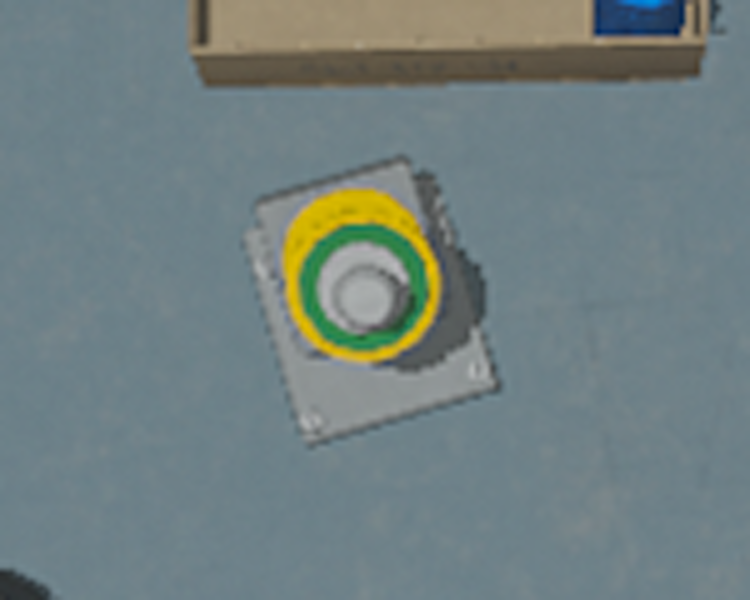

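Candidates for the clip are:
- **Black grip with steel legs:** top (329,213), scene (295,290). This matches the description.
- **Green look-alike:** top (383,227), scene (307,338). I leave this alone.

The crops confirm the black one. Its tips point towards the robot and slightly left. The spindle is at top (240,146), scene (311,192), and leans towards the robot. The pendant can't tilt the tool, so I'll have to pivot the clip in the jaws.

Next I fit the poses.

```bash
cat > h.py <<'E'
import numpy as np, cv2
from scipy.optimize import minimize
CAM={"scene":(np.array([[421.9729366756549,0,278.22269683915385],[0,421.9729366756549,206.19509136407973],[0,0,1]]),np.array([[0.902,-0.2375,0.3605,164.1699],[-0.4316,-0.5137,0.7415,-541.9246],[0.0091,-0.8244,-0.5659,648.5297],[0,0,0,1.]])),
"top":(np.array([[512.6539295888554,0,273.9023127919435],[0,512.6539295888554,202.10094414816777],[0,0,1]]),np.array([[-0.0193,-0.9926,0.1199,357.23],[-0.9998,0.02,0.0047,131.8118],[-0.0071,-0.1198,-0.9928,1198.1404],[0,0,0,1.]]))}
def proj(cam,P):
    K,T=CAM[cam]; P=np.atleast_2d(P); q=(P-T[:3,3])@T[:3,:3]@K.T; return q[:,:2]/q[:,2:]
def Rz(a): c,s=np.cos(a),np.sin(a); return np.array([[c,-s,0],[s,c,0],[0,0,1.]])
def Ry(a): c,s=np.cos(a),np.sin(a); return np.array([[c,0,s],[0,1,0],[-s,0,c]])
def box(x0,x1,y0,y1,z0,z1): return np.array([[x,y,z] for x in (x0,x1) for y in (y0,y1) for z in (z0,z1)],float)
def tube(a,b,r=4):
    a=np.array(a,float);b=np.array(b,float);o=[]
    d=(b-a)/np.linalg.norm(b-a);u=np.cross(d,[0,0,1.]);u/=np.linalg.norm(u);w=np.cross(d,u)
    for t in np.linspace(0,2*np.pi,9)[:-1]:
        for p in (a,b): o.append(p+r*(np.cos(t)*u+np.sin(t)*w))
    return np.array(o)
def cyl(r,z0,z1): 
    t=np.linspace(0,2*np.pi,33)[:-1]
    return np.vstack([np.c_[r*np.cos(t),r*np.sin(t),0*t+z] for z in (z0,z1)])
def clip_parts():  # clip frame; wire plane z=7
    L=[box(-34,-25,-19,19,0,14),box(-68,-34,-10,10,0,29),box(-75,-68,-18,18,0,14)]
    for s in (1,-1): L+= [tube([-25,s*13,7],[9,s*9.5,7]),tube([9,s*9.5,7],[28,s*18.5,7])]
    return L
def spin_parts(): # neck frame
    return [cyl(34,-18.5,-12.5),cyl(34,-78.5,-72.5),cyl(23,-78.5,-12.5),cyl(20,-12.5,-7.5),cyl(8,-8,8),cyl(14,7.5,21)]
TILT=np.radians(25)
def Rspin(yaw): return Rz(yaw)@Ry(-TILT)   # x away & up, z up & towards robot
S=4
def render(cam,parts,off=(0,0)):
    m=np.zeros((420*S,560*S),np.uint8)
    for P in parts:
        h=cv2.convexHull(((proj(cam,P)+np.array(off)+.5)*S).astype(np.float32)).round().astype(np.int32)
        cv2.fillConvexPoly(m,h,255)
    return cv2.resize(m,(560,420),interpolation=cv2.INTER_AREA).astype(float)/255
def soft(m,off=0): return m
def iou(a,b): return np.minimum(a,b).sum()/np.maximum(a,b).sum()
E
python3 - <<'E'
from h import *
im={n:cv2.imread(f"pics/{n}0.png") for n in CAM}
# sample colours
for n,pts in {"top":[(329,213),(300,200),(335,232),(322,232),(241,155)],"scene":[(300,290),(330,310),(275,286),(300,223)]}.items():
    for p in pts: print(n,p,im[n][p[1],p[0]])
# ground-plane point for clip grip guesses
def ray(cam,uv,z):
    K,T=CAM[cam]; d=T[:3,:3]@np.linalg.inv(K)@np.array([*uv,1.]); o=T[:3,3]; return o+d*(z-o[2])/d[2]
print(ray("top",(336,207),29),ray("scene",(303,288),29))
print("head top",ray("top",(243,148.5),136), ray("scene",(308,183),136))
print("plate c",ray("top",(240,150),8))
E
```

```text
top (329, 213) [45 43 36]
top (300, 200) [135 129 110]
top (335, 232) [137 131 111]
top (322, 232) [135 129 110]
top (241, 155) [131 129 129]
scene (300, 290) [33 34 37]
scene (330, 310) [135 127 108]
scene (275, 286) [168 169 168]
scene (300, 223) [147 145 143]
[484.24664367  -4.76880609  29.        ] [478.05919105 -15.18620887  29.        ]
head top [600.9595344  199.96846727 136.        ] [595.14328214 186.8166307  136.        ]
plate c [626.85625647 215.33327374   8.        ]
```

```bash
cat > fit.py <<'E'
from h import *
im={n:cv2.imread(f"pics/{n}0.png").astype(float) for n in CAM}
roi={"top":(305,190,352,248),"scene":(258,275,322,308)}
obs={}
for n in CAM:
    b,r=im[n][...,0],im[n][...,2]; x0,y0,x1,y1=roi[n]
    bg=np.median(im[n][y0:y1,x0:x1].reshape(-1,3),0)
    d=np.linalg.norm(im[n]-bg,axis=2); chroma=np.abs((b-r)-(bg[0]-bg[2]))
    m=np.clip((chroma-5)/12,0,1); k=np.zeros_like(m); k[y0:y1,x0:x1]=m[y0:y1,x0:x1]; obs[n]=k
    print(n,k.sum()); cv2.imwrite(f"pics/mask_{n}.png",cv2.resize((k[y0:y1,x0:x1]*255).astype(np.uint8),None,fx=8,fy=8,interpolation=0))
def place(p): 
    return [P@Rz(p[2]).T+np.array([p[0],p[1],0]) for P in clip_parts()]
def cost(p,cams=("top","scene")): return -sum(iou(render(c,place(p)),obs[c]) for c in cams)
def fit(cams,p0):
    return minimize(cost,p0,args=(cams,),method="Nelder-Mead",options=dict(initial_simplex=np.array([p0]+[np.array(p0)+d for d in np.diag([8,8,.1])]),maxiter=120,xatol=.05,fatol=1e-4))
for cams in (("top",),("scene",),("top","scene")):
    r=fit(cams,[438,15,2.67]); print(cams,r.x.round(3),-r.fun/len(cams))
np.save("clip.npy",r.x)
for n in CAM:
    o=im[n].astype(np.uint8).copy(); x0,y0,x1,y1=roi[n]
    o=cv2.resize(o[y0-8:y1+8,x0-8:x1+8],None,fx=9,fy=9,interpolation=cv2.INTER_CUBIC)
    for P in place(r.x):
        h=cv2.convexHull(((proj(n,P)-[x0-8,y0-8]+.5)*9).astype(np.float32)).astype(np.int32); cv2.polylines(o,[h],True,(0,0,255),1)
    cv2.imwrite(f"pics/fit_{n}.png",o)
E
python3 fit.py
```

```text
scene 706.6666666666667
top 445.41666666666674
('top',) [439.751  22.36    2.625] 0.8625979192922629
('scene',) [438.141  19.865   2.637] 0.8257726658962029
('top', 'scene') [439.49   21.79    2.625] 0.810940781282449
```

View pics/fit_top.png

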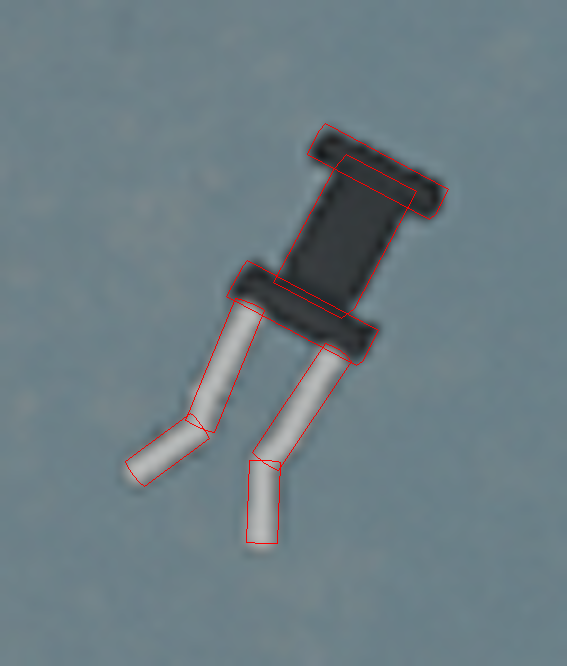

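View pics/fit_scene.png

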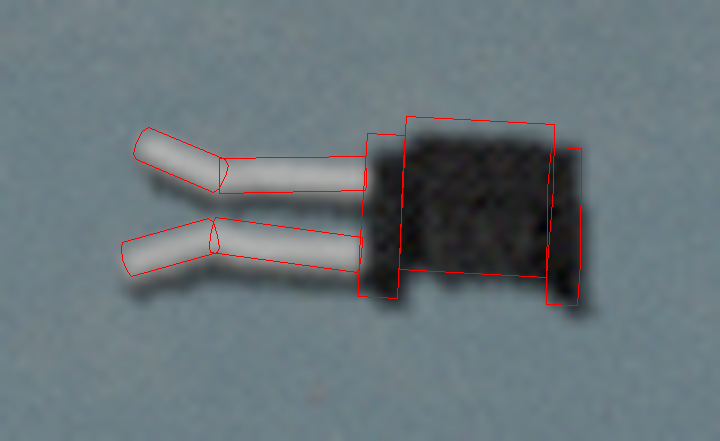

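```bash
cat > fit2.py <<'E'
from h import *
im={n:cv2.imread(f"pics/{n}0.png").astype(float) for n in CAM}
roi={"top":(205,110,280,185),"scene":(280,165,345,245)}
obs={}
for n in CAM:
    b,g,r=[im[n][...,i] for i in range(3)]; x0,y0,x1,y1=roi[n]
    m=np.clip((g-b-25)/40,0,1); k=np.zeros_like(m); k[y0:y1,x0:x1]=m[y0:y1,x0:x1]; obs[n]=k
    print(n,k.sum())
order=[(1,cyl(34,-78.5,-74.5)),(0,cyl(20,-78.5,-12.5)),(1,cyl(34,-16.5,-12.5)),(0,cyl(20,-12.5,-7.5)),(0,cyl(8,-8,8)),(0,cyl(14,7.5,21))]
def place(p,P): return P@Rspin(p[2]).T+np.array([p[0],p[1],117.])
def rend(cam,p):
    m=np.zeros((420*S,560*S),np.uint8)
    for v,P in order:
        cv2.fillConvexPoly(m,cv2.convexHull(((proj(cam,place(p,P))+.5)*S).astype(np.float32)).round().astype(np.int32),255*v)
    return cv2.resize(m,(560,420),interpolation=cv2.INTER_AREA)/255.
def cost(p,cams): return -sum(iou(rend(c,p),obs[c]) for c in cams)
for cams in (("top",),("scene",),("top","scene")):
    p0=[610,203,.29]
    r=minimize(cost,p0,args=(cams,),method="Nelder-Mead",options=dict(initial_simplex=np.array([p0]+[np.array(p0)+d for d in np.diag([8,8,.1])]),maxiter=120,xatol=.05,fatol=1e-4))
    print(cams,r.x.round(3),-r.fun/len(cams))
np.save("spin.npy",r.x)
for n in CAM:
    x0,y0,x1,y1=roi[n]; f=8
    o=cv2.resize(im[n].astype(np.uint8)[y0-4:y1+4,x0-4:x1+4],None,fx=f,fy=f,interpolation=cv2.INTER_CUBIC)
    D=lambda W,c: cv2.polylines(o,[cv2.convexHull(((proj(n,W)-[x0-4,y0-4]+.5)*f).astype(np.float32)).astype(np.int32)],True,c,1)
    for z,rr,c in ((21,14,(0,0,255)),(7.5,14,(0,0,255)),(-7.5,20,(255,0,0)),(-12.5,34,(0,0,0)),(-78.5,34,(0,0,0))):
        t=np.linspace(0,6.28,40); D(place(r.x,np.c_[rr*np.cos(t),rr*np.sin(t),0*t+z]),c)
    for z in (0,8): D(np.array([[sx*54,sy*48,z] for sx in(-1,1) for sy in (-1,1)])@Rz(r.x[2]).T+[r.x[0],r.x[1],0],(255,0,255))
    cv2.imwrite(f"pics/sfit_{n}.png",o)
E
python3 fit2.py
```

```text
scene 434.4750000000001
top 515.6
('top',) [6.06493e+02 2.02453e+02 2.79000e-01] 0.8243307469505848
('scene',) [6.06204e+02 2.00879e+02 2.97000e-01] 0.8236924888065463
('top', 'scene') [6.06212e+02 2.01685e+02 2.84000e-01] 0.8144815207374076
```

View pics/sfit_top.png

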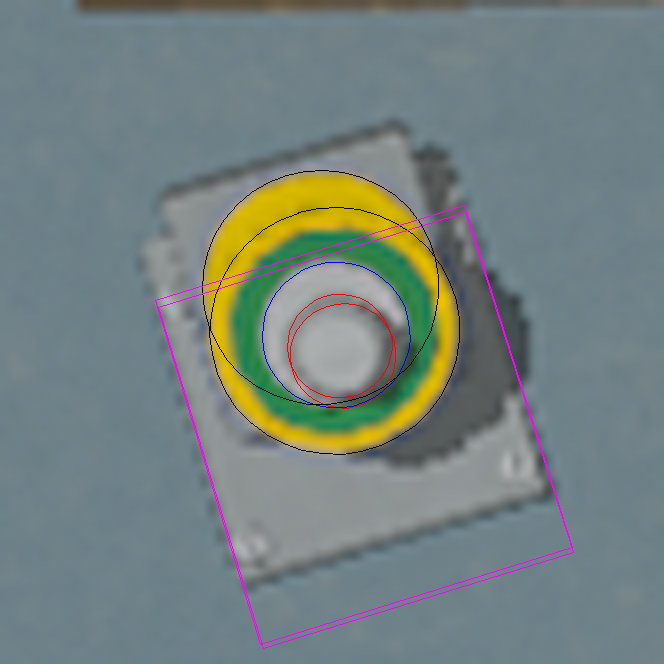

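View pics/sfit_scene.png

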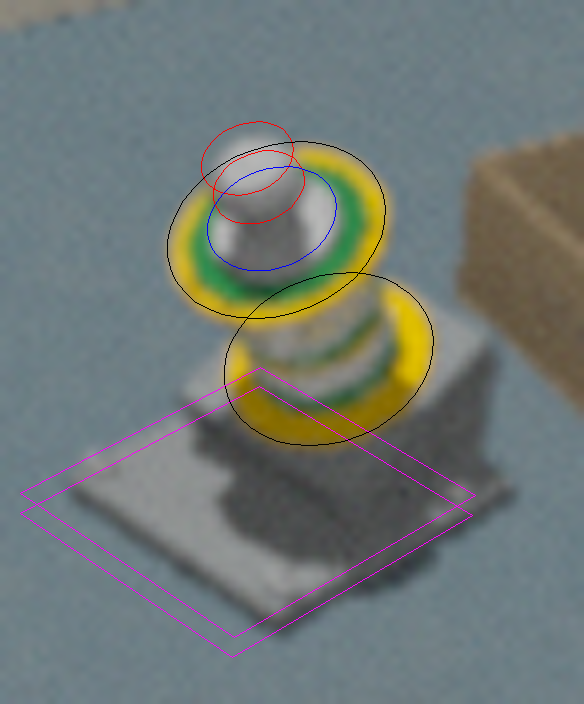

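The spindle and clip fits agree between cameras to about 2 mm. The neck is at (606,202,117) with yaw about 0.285, and the clip is at (439.5,21.8) with yaw 2.625. 

My plan is to:
1. Grip the block.
2. Swing the clip round to face along the spindle's +x.
3. Pitch it 25° in the jaws by pressing its legs on the head.
4. Push it on from the robot's side, up the slant.

```bash
cat > go.py <<'E'
import sys,numpy as np
from cell import manip
# usage: go.py gx gy gz yaw  (grasp point world target) -> tool-frame shift cm, turn
s=manip.read_state(); p=s["eef_pos"]; y=s["eef_rot"][2]
g=p+[0,0,11]
print("t",round(s["clock"],2),"grasp",g.round(1),"rot",np.round(s["eef_rot"],3),"F",s["wrist_force"].round(1),"gap",round(s["finger_gap"],1),"j",s["joints"].round(2))
if len(sys.argv)>4:
    t=np.array([float(v) for v in sys.argv[1:5]]); d=t[:3]-g
    dy=(t[3]-y+np.pi)%(2*np.pi)-np.pi
    print("shift cm", np.round([(d@[np.cos(y),np.sin(y),0])/10,(d@[np.sin(y),-np.cos(y),0])/10,-d[2]/10],2),"turn",round(-dy,3))
E
python3 go.py 480.4 -1.4 80 2.625
python3 -m pendant '[[[-3.5,-2.8,0.8,0.02],[-7,-5.7,1.6,0.04],[-10.5,-8.5,2.5,0.06],[-14,-11.3,3.5,0.08],[-17.5,-14.1,4.5,0.095]]]' 0.2
python3 go.py 480.4 -1.4 80 2.625
```

```text
t 0.8 grasp [225.1 501.8 224.4] rot [-3.142 -0.     2.72 ] F [ 0.  -0.5  0.5] gap 93.9 j [ 1.08  0.3   1.52 -0.    1.32 -0.07]
shift cm [-43.89 -35.46  14.44] turn 0.095
clock: 1.3
eef_pos: [327.5, 299.9, 168.3]
eef_rot: [3.141, 0.0, 2.624]
wrist_force: [1.4, 0.7, 0.1]
finger_gap: 58.4
t 1.3 grasp [327.5 299.9 179.3] rot [3.141 0.    2.624] F [1.4 0.7 0.1] gap 58.4 j [ 0.66  0.11  1.86  0.    1.17 -0.39]
shift cm [-28.19 -18.63   9.93] turn -0.001
```

```bash

python3 -m pendant '[[[-4,-2.6,1.2,0],[-8,-5.2,2.4,0],[-12,-7.9,3.6,0],[-16,-10.6,4.8,0],[-20,-13.2,6,0]]]' 
python3 go.py 480.4 -1.4 60 2.625
```

```text
clock: 1.8
eef_pos: [436.4, 86.0, 108.3]
eef_rot: [3.141, 0.001, 2.625]
wrist_force: [0.7, -0.3, -0.5]
finger_gap: 56.3
t 1.8 grasp [436.4  86.  119.3] rot [3.141e+00 1.000e-03 2.625e+00] F [ 0.7 -0.3 -0.5] gap 56.3 j [ 0.11  0.19  1.92  0.    1.03 -0.94]
shift cm [-8.14 -5.42  5.93] turn -0.0
```

```bash

python3 -m pendant '[[[0,0,0,0]]]' 
python3 go.py 480.4 -1.4 60 2.625
```

```text
clock: 1.9
eef_pos: [436.9, 83.9, 107.3]
eef_rot: [-3.14, -0.001, 2.62]
wrist_force: [-0.9, 0.8, -0.9]
finger_gap: 56.5
t 1.9 grasp [436.9  83.9 118.3] rot [-3.14e+00 -1.00e-03  2.62e+00] F [-0.9  0.8 -0.9] gap 56.5 j [ 0.11  0.2   1.92 -0.    1.03 -0.94]
shift cm [-8.02 -5.22  5.83] turn -0.005
```

```bash

python3 -m pendant '[[[-3,-2,1.5,0],[-6,-4,3,0],[-8,-5.2,4.5,0],[-8,-5.2,4.8,0]]]' 
python3 go.py 480.4 -1.4 22 2.625
python3 - <<'E'
from h import *
from cell import cams
for n in CAM:
    f=cv2.cvtColor(cams.camera(n)["frame"],cv2.COLOR_RGB2BGR); cv2.imwrite(f"pics/{n}1.png",f)
a=cv2.resize(cv2.imread("pics/scene1.png")[200:340,200:380],None,fx=4,fy=4,interpolation=cv2.INTER_CUBIC)
cv2.imwrite("pics/c1.png",a)
E
```

```text
clock: 2.3
eef_pos: [479.8, 1.8, 59.2]
eef_rot: [-3.141, -0.001, 2.623]
wrist_force: [0.1, 0.1, 0.4]
finger_gap: 56.5
t 2.3 grasp [479.8   1.8  70.2] rot [-3.141e+00 -1.000e-03  2.623e+00] F [0.1 0.1 0.4] gap 56.5 j [-0.07  0.34  1.86 -0.    0.94 -1.12]
shift cm [-0.21 -0.25  4.82] turn -0.002
```

View pics/c1.png

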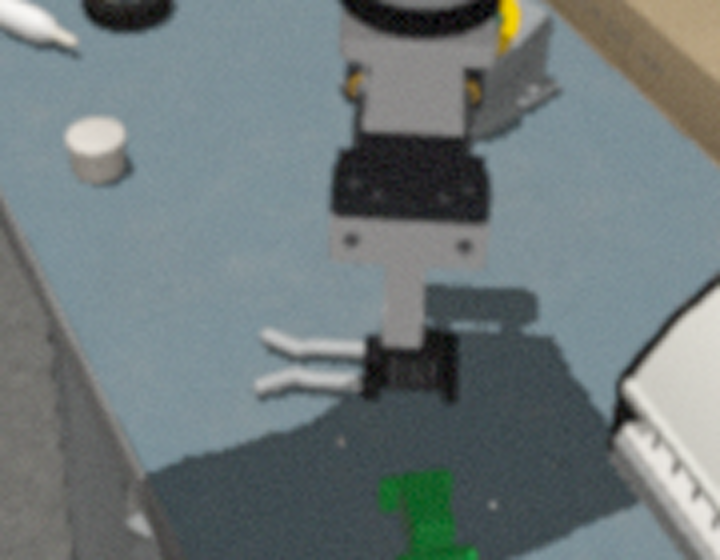

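The picture shows the finger (crop column 405) over the black block (365–455), between the yoke and the end bar. I'm going down to grip.

```bash

python3 -m pendant '[[[-0.1,-0.15,1.8,0],[-0.1,-0.15,3.6,0],[-0.1,-0.15,4.8,0],[-0.1,-0.15,4.8,0]]]' 
python3 go.py 480.4 -1.4 22 2.625
```

```text
clock: 2.8
eef_pos: [479.0, 2.3, 11.8]
eef_rot: [-3.141, -0.002, 2.626]
wrist_force: [0.4, -0.1, 0.8]
finger_gap: 56.2
t 2.8 grasp [479.    2.3  22.8] rot [-3.141e+00 -2.000e-03  2.626e+00] F [ 0.4 -0.1  0.8] gap 56.2 j [-0.07  0.43  1.89  0.    0.83 -1.13]
shift cm [-0.3  -0.25  0.08] turn 0.001
```

```bash

python3 -m pendant '[[[-0.3,-0.3,0.05,0],[-0.3,-0.3,0.05,0]]]' 
python3 go.py 480.4 -1.4 22 2.625
```

```text
clock: 3.0
eef_pos: [481.5, -2.9, 12.8]
eef_rot: [3.141, 0.001, 2.625]
wrist_force: [-0.8, -0.5, 0.1]
finger_gap: 56.2
t 3.0 grasp [481.5  -2.9  23.8] rot [3.141e+00 1.000e-03 2.625e+00] F [-0.8 -0.5  0.1] gap 56.2 j [-0.08  0.43  1.88 -0.    0.83 -1.14]
shift cm [0.17 0.07 0.18] turn -0.0
```

```bash

python3 -m pendant '[[[0.1,0,0.1,0],[0.1,0,0.1,0],[0.1,0,0.1,0],[0.1,0,0.1,0],[0.1,0,0.1,0]]]' -1 25
python3 go.py 480.4 -1.4 22 2.625
```

```text
clock: 3.5
eef_pos: [480.0, -2.2, 11.0]
eef_rot: [3.142, 0.0, 2.625]
wrist_force: [-0.2, -0.7, 0.1]
finger_gap: 19.7
t 3.5 grasp [480.   -2.2  22. ] rot [3.142 0.    2.625] F [-0.2 -0.7  0.1] gap 19.7 j [-0.08  0.43  1.88  0.    0.83 -1.13]
shift cm [0.01 0.09 0.  ] turn -0.0
```

Gripped at 19.7 mm. Next I lift and swing round.

```bash

python3 -m pendant '[[[0,0,-2,0],[0,0,-5,0.1],[0,0,-8,0.24],[0,1,-11,0.38],[0,2,-14,0.52]]]' 
python3 go.py 553.4 186.2 180 0.285
```

```text
clock: 4.0
eef_pos: [489.8, 15.3, 152.2]
eef_rot: [-3.141, -0.0, 2.099]
wrist_force: [0.8, 1.0, -0.4]
finger_gap: 19.5
t 4.0 grasp [489.8  15.3 163.2] rot [-3.141 -0.     2.099] F [ 0.8  1.  -0.4] gap 19.5 j [-0.04  0.23  1.76 -0.    1.15 -0.57]
shift cm [11.56 14.1  -1.68] turn 1.814
```

```bash

python3 -m pendant '[[[1.5,2,-0.5,0.14],[3,4,-1,0.28],[4.5,6,-1.5,0.42],[6,8,-1.7,0.56],[7.5,10,-1.7,0.7]]]' 
python3 -m pendant '[[[0,0,0,0.14],[0,0,0,0.28],[0,0,0,0.42],[0,0,0,0.56],[0,0,0,0.7]]]' 
python3 go.py 553.4 186.2 180 0.285
```

```text
clock: 4.5
eef_pos: [538.1, 131.7, 168.2]
eef_rot: [3.141, -0.0, 1.399]
wrist_force: [0.7, 0.3, -0.7]
finger_gap: 20.1
clock: 5.0
eef_pos: [537.6, 130.6, 167.7]
eef_rot: [-3.141, 0.0, 0.699]
wrist_force: [-0.5, -0.2, -1.0]
finger_gap: 19.7
t 5.0 grasp [537.6 130.6 178.7] rot [-3.141  0.     0.699] F [-0.5 -0.2 -1. ] gap 19.7 j [ 0.17  0.35  1.57 -0.    1.23  1.04]
shift cm [ 4.78 -3.24 -0.13] turn 0.414
```

```bash

python3 -m pendant '[[[1.5,-1,-0.1,0.14],[3,-2,-0.1,0.28],[4.8,-3.2,-0.1,0.414],[4.8,-3.2,-0.1,0.414]]]' 
python3 -m pendant '[[[0,0,0,0],[0,0,0,0]]]' 
python3 go.py 553.4 186.2 180 0.285
python3 - <<'E'
from h import *
from cell import cams
for n in CAM:
    f=cv2.cvtColor(cams.camera(n)["frame"],cv2.COLOR_RGB2BGR); cv2.imwrite(f"pics/{n}2.png",f)
a=cv2.resize(cv2.imread("pics/scene2.png")[120:250,230:380],None,fx=5,fy=5,interpolation=cv2.INTER_CUBIC)
b=cv2.resize(cv2.imread("pics/top2.png")[90:210,170:320],None,fx=5,fy=5,interpolation=cv2.INTER_CUBIC)
cv2.imwrite("pics/c2s.png",a);cv2.imwrite("pics/c2t.png",b)
E
```

```text
clock: 5.4
eef_pos: [553.7, 187.8, 168.6]
eef_rot: [-3.141, 0.0, 0.289]
wrist_force: [-0.4, 0.4, -2.0]
finger_gap: 20.0
clock: 5.6
eef_pos: [553.4, 185.4, 168.8]
eef_rot: [3.141, 0.0, 0.293]
wrist_force: [-0.4, 0.6, -0.6]
finger_gap: 20.1
t 5.6 grasp [553.4 185.4 179.8] rot [3.141 0.    0.293] F [-0.4  0.6 -0.6] gap 20.1 j [ 0.26  0.41  1.47 -0.    1.25  1.54]
shift cm [ 0.02 -0.07 -0.02] turn 0.008
```

View pics/c2s.png

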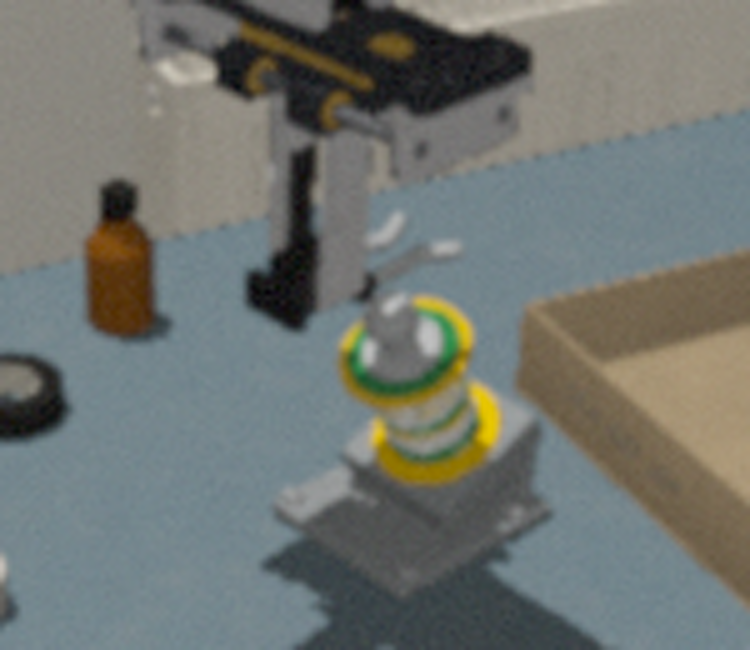

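View pics/c2t.png

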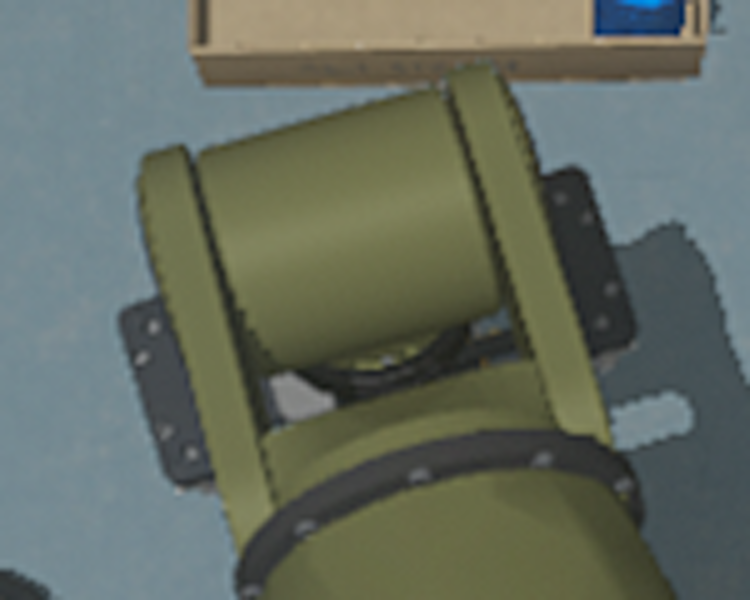

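```bash
cat > ov.py <<'E'
from h import *
import sys
SP=np.array([606.2,201.7,117.]);SY=.285
PIV=np.array([-47,0,22.])
def clipw(P,g,yaw,th,piv=PIV): return (P-piv)@Ry(-th).T@Rz(yaw).T+g
def overlay(img,out,g,yaw,ths,win=(230,120,380,250),f=5,cam="scene",piv=PIV,off=(0,0),spin=True):
    x0,y0,x1,y1=win
    o=cv2.resize(img[y0:y1,x0:x1],None,fx=f,fy=f,interpolation=cv2.INTER_CUBIC)
    def D(W,c): cv2.polylines(o,[cv2.convexHull(((proj(cam,W)+off-[x0,y0]+.5)*f).astype(np.float32)).astype(np.int32)],True,c,1)
    cols=[(0,0,255),(255,0,255),(0,255,255)]
    for th,c in zip(ths,cols):
        for P in clip_parts(): D(clipw(P,np.array(g),yaw,th,piv),c)
    if spin:
        t=np.linspace(0,6.28,40)
        for z,r in ((21,14),(7.5,14),(-7.5,20),(-12.5,34)): D(np.c_[r*np.cos(t),r*np.sin(t),0*t+z]@Rspin(SY).T+SP,(255,0,0))
    cv2.imwrite(out,o)
E
python3 - <<'E'
from ov import *
overlay(cv2.imread("pics/scene2.png"),"pics/o2.png",[553.4,185.4,179.8],.29,[0,np.radians(10)])
E
```

```text
(no output)
```

View pics/o2.png

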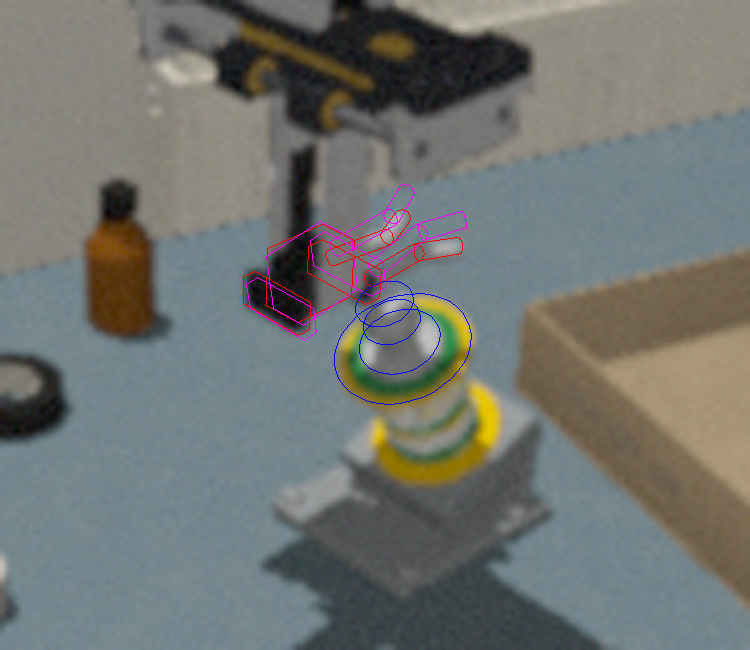

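```bash
cat > fit3.py <<'E'
from h import *
from scipy.optimize import least_squares
from scipy.ndimage import map_coordinates
im={n:cv2.imread(f"pics/{n}0.png").astype(float) for n in CAM}
t=np.linspace(0,2*np.pi,400)
def rim(p,r,z,cam,h=117.):
    return proj(cam,np.c_[r*np.cos(t),r*np.sin(t),0*t+z]@Rspin(p[2]).T+np.array([p[0],p[1],p[3] if len(p)>3 else h]))
p0=[606.2,201.2,.287,117]
E_={}
for n in CAM:
    c=rim(p0,34,-12.5,n).mean(0); pts=[]
    sat=im[n][...,1]-im[n][...,0]   # g-b: yellow/green high
    for a in np.linspace(0,2*np.pi,72,endpoint=False):
        rr=np.arange(3,26,.1); d=np.array([np.cos(a),np.sin(a)])
        v=map_coordinates(sat,[c[1]+rr*d[1],c[0]+rr*d[0]],order=1)
        # predicted radius
        q=rim(p0,34,-12.5,n)-c; an=np.arctan2(q[:,1],q[:,0]); i=np.argmin(np.abs((an-a+np.pi)%(2*np.pi)-np.pi)); pr=np.hypot(*q[i])
        w=(rr>pr-3.5)&(rr<pr+3.5); vv=v[w]; ra=rr[w]
        if vv[:8].mean()>40 and vv[-8:].mean()<10:
            th=(vv.max()+ -20)/2; k=np.where((vv[:-1]>=th)&(vv[1:]<th))[0]
            if len(k): pts.append(np.r_[c+ra[k[0]]*d,a])
    E_[n]=np.array(pts); print(n,len(pts),np.degrees(E_[n][:,2]).round().astype(int).tolist())
def dist(p,n,r=34,z=-12.5):
    q=rim(p,r,z,n); c=q.mean(0)
    an=np.arctan2(*(q-c).T[::-1]); o=np.argsort(an); rad=np.hypot(*(q-c).T)
    e=E_[n][:,:2]-c; ea=np.arctan2(e[:,1],e[:,0])
    return np.hypot(*e.T)-np.interp(ea,an[o],rad[o],period=2*np.pi)
for cams in (["scene"],["top"],["scene","top"]):
    for free4 in (False,True):
        f=lambda p: np.r_[np.concatenate([dist(p if free4 else [*p[:3],117],n) for n in cams]),(p[2]-.285)*30]
        r=least_squares(f,p0 if free4 else p0[:3],loss="soft_l1",f_scale=.5); print(cams,r.x.round(3),"rms px",np.sqrt(np.mean(f(r.x)**2)).round(2))
E
python3 fit3.py
python3 - <<'E'
# yaw from plate edges in top
from h import *
im=cv2.imread("pics/top0.png"); 
def ray(cam,uv,z):
    K,T=CAM[cam]; d=T[:3,:3]@np.linalg.inv(K)@np.array([*uv,1.]); o=T[:3,3]; return o+d*(z-o[2])/d[2]
# plate corners from sfit_top (8x, origin 201,106): 
for a in [(245,585),(553,490)],[(245,585),(150,235)]:
    p=[ray("top",(x/8-.5+201,y/8-.5+106),6) for x,y in a]; d=p[1]-p[0]; print(np.degrees(np.arctan2(d[1],d[0])),np.linalg.norm(d))
E
```

```text
scene 39 [0, 5, 10, 15, 20, 85, 90, 115, 120, 125, 130, 135, 140, 145, 150, 155, 160, 165, 170, 175, 180, 185, 190, 195, 200, 290, 295, 300, 305, 310, 315, 320, 325, 330, 335, 340, 345, 350, 355]
top 54 [0, 5, 10, 15, 20, 25, 30, 35, 40, 45, 50, 55, 60, 65, 70, 75, 80, 85, 90, 95, 100, 105, 110, 115, 120, 125, 130, 135, 140, 145, 150, 155, 160, 165, 170, 175, 180, 185, 190, 195, 200, 295, 300, 305, 310, 315, 320, 325, 330, 335, 340, 345, 350, 355]
['scene'] [6.05159e+02 1.98027e+02 2.83000e-01] rms px 0.16
['scene'] [6.09147e+02 2.04613e+02 2.88000e-01 1.12144e+02] rms px 0.11
['top'] [6.07643e+02 2.02372e+02 2.86000e-01] rms px 0.45
['top'] [6.08832e+02 2.02711e+02 2.86000e-01 1.11084e+02] rms px 0.47
['scene', 'top'] [6.07284e+02 2.01936e+02 2.87000e-01] rms px 0.58
['scene', 'top'] [6.08179e+02 2.02627e+02 2.87000e-01 1.13517e+02] rms px 0.37
-73.77810465878787 95.02660940411297
14.433933821432301 109.58373198541081
```

Overlay: the clip in hand matches the flat model (legs at crop (440,248)), and the tool pose matches the scene camera. The rim fit puts the neck at about (607.5,202.3,114). The head sits at crop (395,310), just under the legs. Now I lower until contact and read the force.

```bash
sed -i 's/SP=np.array(\[606.2,201.7,117.\])/SP=np.array([607.5,202.3,114.])/' ov.py
python3 -m pendant '[[[0.15,0,1,0.005],[0.15,0,1.8,0.005],[0.15,0,2,0.005]]]' - 15
python3 go.py
python3 -m pendant '[[[0,0,0.3,0],[0,0,0.6,0],[0,0,0.6,0]]]'
python3 -m pendant '[[[0,0,0.3,0],[0,0,0.6,0],[0,0,0.6,0]]]'
python3 go.py 554.7 186.8 132.5 0.287
```

```text
clock: 6.0
eef_pos: [554.5, 186.2, 147.3]
eef_rot: [-3.142, 0.002, 0.286]
wrist_force: [-0.6, 1.0, -0.5]
finger_gap: 19.8
t 6.0 grasp [554.5 186.2 158.3] rot [-3.142e+00  2.000e-03  2.860e-01] F [-0.6  1.  -0.5] gap 19.8 j [ 0.26  0.44  1.49 -0.    1.21  1.55]
clock: 6.3
eef_pos: [555.2, 186.5, 142.9]
eef_rot: [3.141, -0.0, 0.286]
wrist_force: [0.1, -0.3, 0.1]
finger_gap: 19.5
clock: 6.6
eef_pos: [555.0, 186.5, 136.6]
eef_rot: [3.142, 0.0, 0.286]
wrist_force: [-1.5, -1.5, 1.6]
finger_gap: 20.4
t 6.6 grasp [555.  186.5 147.6] rot [3.142 0.    0.286] F [-1.5 -1.5  1.6] gap 20.4 j [ 0.26  0.45  1.5  -0.    1.19  1.55]
shift cm [-0.02 -0.04  1.51] turn -0.001
```

```bash

python3 -m pendant '[[[0,0,0.4,0],[0,0,0.7,0],[0,0,0.7,0]]]'
python3 go.py 554.7 186.8 132.5 0.287
python3 - <<'E'
from ov import *
from cell import cams,manip
f=cv2.cvtColor(cams.camera("scene")["frame"],cv2.COLOR_RGB2BGR); cv2.imwrite("pics/scene3.png",f)
s=manip.read_state()
overlay(f,"pics/o3.png",s["eef_pos"]+[0,0,11],s["eef_rot"][2],[0,np.radians(15)],win=(270,140,370,230),f=7)
E
```

```text
clock: 6.9
eef_pos: [555.0, 186.5, 129.5]
eef_rot: [3.142, 0.0, 0.286]
wrist_force: [0.4, -0.6, 1.5]
finger_gap: 19.7
t 6.9 grasp [555.  186.5 140.5] rot [3.142 0.    0.286] F [ 0.4 -0.6  1.5] gap 19.7 j [ 0.26  0.46  1.51 -0.    1.18  1.55]
shift cm [-0.02 -0.04  0.8 ] turn -0.001
```

View pics/o3.png

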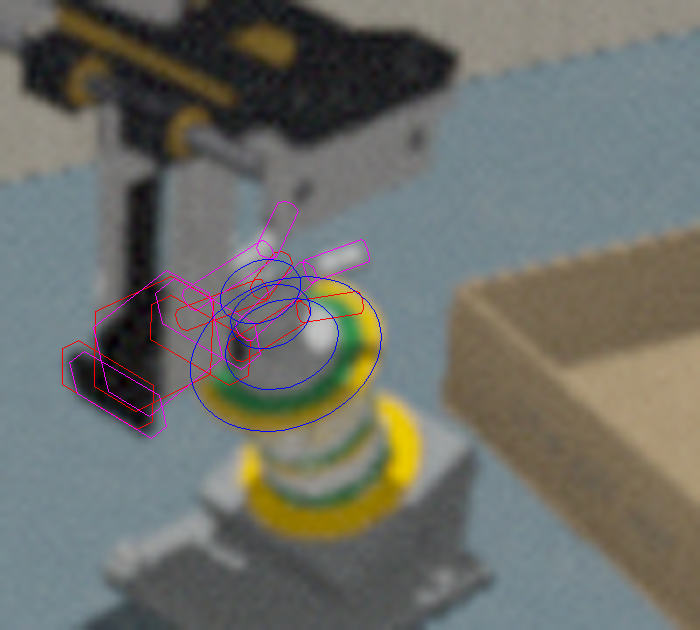

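The clip pivots well: it is at about 14–15° (the magenta overlay fits, tips at crop (340,258)) with only about 2 N of force. I continue down.

```bash

python3 -m pendant '[[[0,0,0.4,0],[0,0,0.8,0],[0,0,0.8,0],[0,0,0.8,0]]]'
python3 go.py 554.7 186.8 132.5 0.287
python3 - <<'E'
from ov import *
from cell import cams,manip
f=cv2.cvtColor(cams.camera("scene")["frame"],cv2.COLOR_RGB2BGR); cv2.imwrite("pics/scene4.png",f)
s=manip.read_state()
overlay(f,"pics/o4.png",s["eef_pos"]+[0,0,11],s["eef_rot"][2],[np.radians(20),np.radians(25)],win=(270,140,370,230),f=7,spin=False)
E
```

```text
clock: 7.35
eef_pos: [554.8, 186.5, 121.5]
eef_rot: [-3.142, 0.001, 0.286]
wrist_force: [0.7, -0.7, 0.1]
finger_gap: 19.9
t 7.35 grasp [554.8 186.5 132.5] rot [-3.142e+00  1.000e-03  2.860e-01] F [ 0.7 -0.7  0.1] gap 19.9 j [0.26 0.47 1.52 0.   1.16 1.55]
shift cm [-0.   -0.04  0.  ] turn -0.001
```

View pics/o4.png

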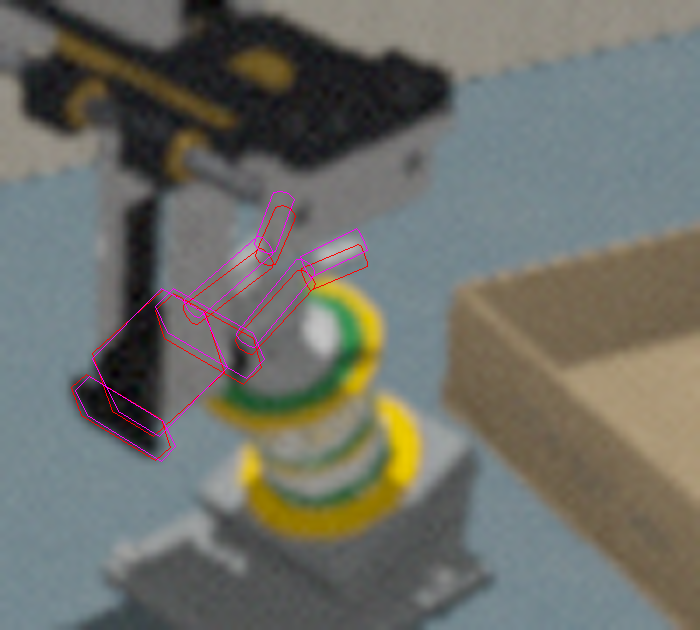

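```bash

python3 -m pendant '[[[0,0,-1.5,0],[-1,0,-2.5,0],[-3.5,0,-2.5,0],[-6.5,0,-2.5,0],[-7.5,0,-1,0]]]' - 20
python3 go.py 504.0 172.0 80.2 0.287
```

```text
clock: 7.9
eef_pos: [482.2, 165.3, 134.3]
eef_rot: [-3.142, -0.003, 0.286]
wrist_force: [-0.1, 0.2, -0.7]
finger_gap: 19.9
t 7.9 grasp [482.2 165.3 145.3] rot [-3.142e+00 -3.000e-03  2.860e-01] F [-0.1  0.2 -0.7] gap 19.9 j [0.26 0.29 1.73 0.   1.12 1.54]
shift cm [ 2.28 -0.03  6.51] turn -0.001
```

```bash

python3 -m pendant '[[[0,0,2,0],[0,0,4,0],[0,0,6.5,0],[2.3,0,6.5,0],[2.3,0,6.5,0]]]'
python3 -m pendant '[[[0,0,0,0]]]'
python3 go.py 504.0 172.0 80.2 0.287
python3 - <<'E'
from ov import *
from cell import cams,manip
for n in ("scene","top"):
    f=cv2.cvtColor(cams.camera(n)["frame"],cv2.COLOR_RGB2BGR); cv2.imwrite(f"pics/{n}5.png",f)
    s=manip.read_state()
    g=s["eef_pos"]+[0,0,11]; np.save("g5.npy",[*g,s["eef_rot"][2]])
    w=(270,150,370,240) if n=="scene" else (200,110,290,200)
    overlay(f,f"pics/o5{n}.png",g,s["eef_rot"][2],[np.radians(25)],win=w,f=7,cam=n)
    if n=="scene": cv2.imwrite("pics/raw5.png",cv2.resize(f[150:240,270:370],None,fx=7,fy=7,interpolation=cv2.INTER_CUBIC))
E
```

```text
clock: 8.4
eef_pos: [506.6, 172.3, 67.5]
eef_rot: [-3.141, -0.001, 0.286]
wrist_force: [1.1, -0.2, -0.6]
finger_gap: 19.6
clock: 8.5
eef_pos: [505.2, 172.0, 67.6]
eef_rot: [-3.142, -0.0, 0.286]
wrist_force: [-0.5, 0.6, -0.4]
finger_gap: 20.0
t 8.5 grasp [505.2 172.   78.6] rot [-3.142 -0.     0.286] F [-0.5  0.6 -0.4] gap 20.0 j [0.26 0.43 1.71 0.   1.   1.54]
shift cm [-0.12 -0.04 -0.16] turn -0.001
```

View pics/o5scene.png

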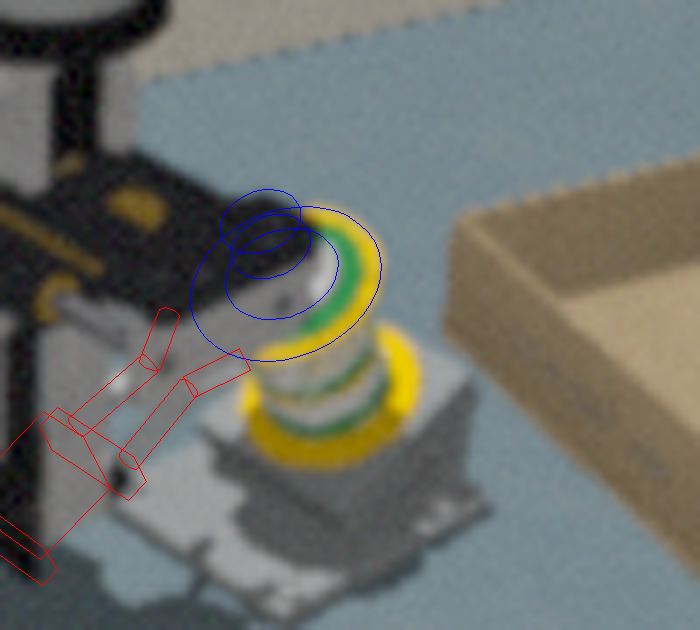

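View pics/raw5.png

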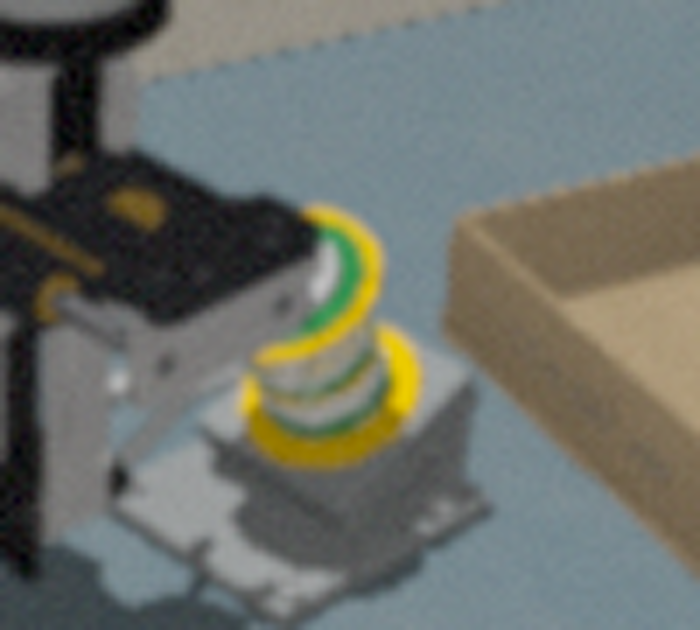

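View pics/o5top.png

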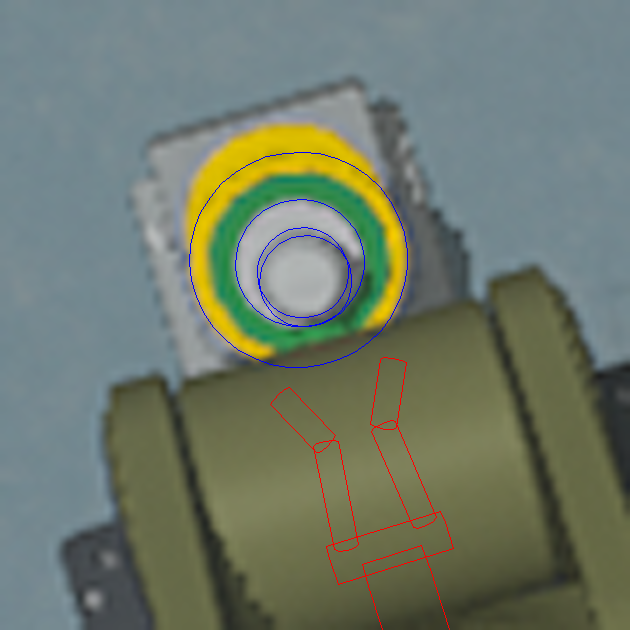

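The overlays agree: the head and flange line up in the top view, and the tilt is about 25°. The press point also gives z_s = 40.0, exactly the predicted flush value. I firm up the grip and start along the push line.

```bash
cat > line.py <<'E'
import sys,numpy as np
from cell import manip
from h import *
SP=np.array([607.5,202.3,114.]); SY=.286
s=manip.read_state(); y=s["eef_rot"][2]; g=s["eef_pos"]+[0,0,11]
l=Rspin(SY).T@(g-SP); F=Rspin(SY).T@s["wrist_force"]
print("t",round(s["clock"],2),"pocket in spindle frame",(l+[47,0,-15]).round(1),"F spindle",F.round(1),"yaw err",round(y-SY,4),"gap",round(s["finger_gap"],1),"M",s["moment"].round(2))
if len(sys.argv)>1:
    t=SP+Rspin(SY)@np.array([float(sys.argv[1])-47,0,15.+(float(sys.argv[2]) if len(sys.argv)>2 else 0)]); d=t-g
    print("shift cm",np.round([(d@[np.cos(y),np.sin(y),0])/10,(d@[np.sin(y),-np.cos(y),0])/10,-d[2]/10],2))
E
python3 line.py -43
python3 -m pendant '[[[0.4,0,-0.6,0],[1.1,0,-0.9,0],[1.9,0,-1.1,0],[1.9,0,-1.1,0],[1.9,0,-1.1,0]]]' - 40
python3 line.py -20
python3 - <<'E'
from ov import *
from cell import cams,manip
f=cv2.cvtColor(cams.camera("scene")["frame"],cv2.COLOR_RGB2BGR); cv2.imwrite("pics/scene6.png",f)
s=manip.read_state(); g=s["eef_pos"]+[0,0,11]
w=(270,140,370,230)
overlay(f,"pics/o6.png",g,s["eef_rot"][2],[np.radians(25)],win=w,f=7)
cv2.imwrite("pics/raw6.png",cv2.resize(f[140:230,270:370],None,fx=7,fy=7,interpolation=cv2.INTER_CUBIC))
E
```

```text
t 8.6 pocket in spindle frame [-65.   -0.3  -1.9] F spindle [-0.2 -0.2 -1. ] yaw err -0.0001 gap 19.6 M [-0.    0.15  0.  ]
shift cm [ 1.91 -0.03 -1.1 ]
clock: 9.1
eef_pos: [523.4, 177.3, 77.7]
eef_rot: [-3.142, 0.0, 0.286]
wrist_force: [0.4, 0.8, -0.8]
finger_gap: 19.6
t 9.1 pocket in spindle frame [-43.2  -0.3  -0.8] F spindle [ 0.2  0.6 -1. ] yaw err -0.0002 gap 19.6 M [-0.06  0.17 -0.04]
shift cm [ 2.07 -0.03 -1.05]
```

View pics/o6.png

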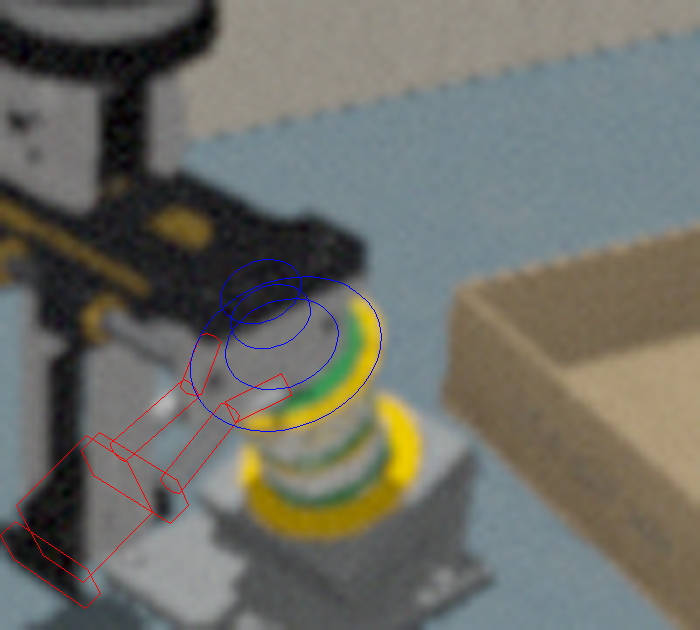

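View pics/raw6.png

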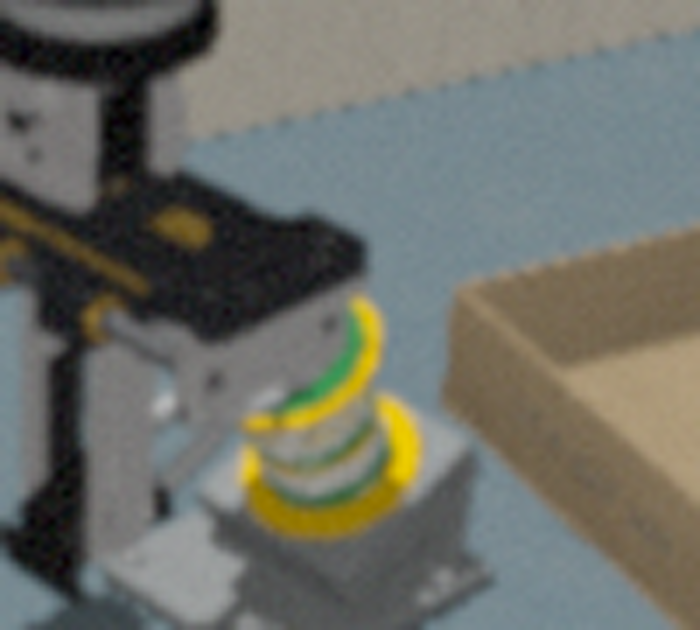

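The near tip (crop (272,395)) is just under the head, as the model predicts. I push on in small steps.

```bash

python3 -m pendant '[[[0.7,0,-0.4,0],[1.4,0,-0.75,0],[2.1,0,-1.05,0],[2.1,0,-1.05,0]]]'
python3 line.py -8
```

```text
clock: 9.55
eef_pos: [544.6, 183.4, 89.0]
eef_rot: [3.142, -0.001, 0.286]
wrist_force: [-0.1, -0.0, -1.0]
finger_gap: 19.8
t 9.55 pocket in spindle frame [-18.4  -0.4   0. ] F spindle [-0.5 -0.  -0.9] yaw err -0.0003 gap 19.8 M [-0.03  0.11  0.09]
shift cm [ 0.95 -0.04 -0.44]
```

```bash

python3 -m pendant '[[[0.4,0,-0.2,0],[0.8,0,-0.4,0],[0.95,0,-0.44,0],[0.95,0,-0.44,0]]]'
python3 line.py 0
python3 - <<'E'
from ov import *
from cell import cams,manip
f=cv2.cvtColor(cams.camera("scene")["frame"],cv2.COLOR_RGB2BGR); cv2.imwrite("pics/scene7.png",f)
s=manip.read_state(); g=s["eef_pos"]+[0,0,11]
w=(270,140,370,230)
overlay(f,"pics/o7.png",g,s["eef_rot"][2],[np.radians(25)],win=w,f=7)
cv2.imwrite("pics/raw7.png",cv2.resize(f[140:230,270:370],None,fx=7,fy=7,interpolation=cv2.INTER_CUBIC))
E
```

```text
clock: 9.95
eef_pos: [552.4, 185.6, 92.4]
eef_rot: [3.142, 0.002, 0.286]
wrist_force: [-0.5, -0.9, -4.5]
finger_gap: 19.5
t 9.95 pocket in spindle frame [-9.7 -0.4 -0.3] F spindle [-2.6 -0.7 -3.7] yaw err -0.0003 gap 19.5 M [-0.26  0.54 -0.08]
shift cm [ 0.86 -0.04 -0.44]
```

View pics/o7.png

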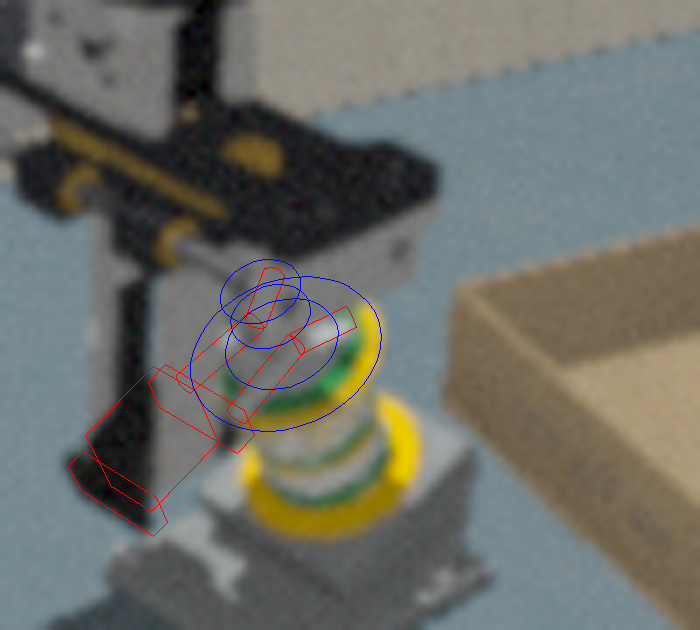

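View pics/raw7.png

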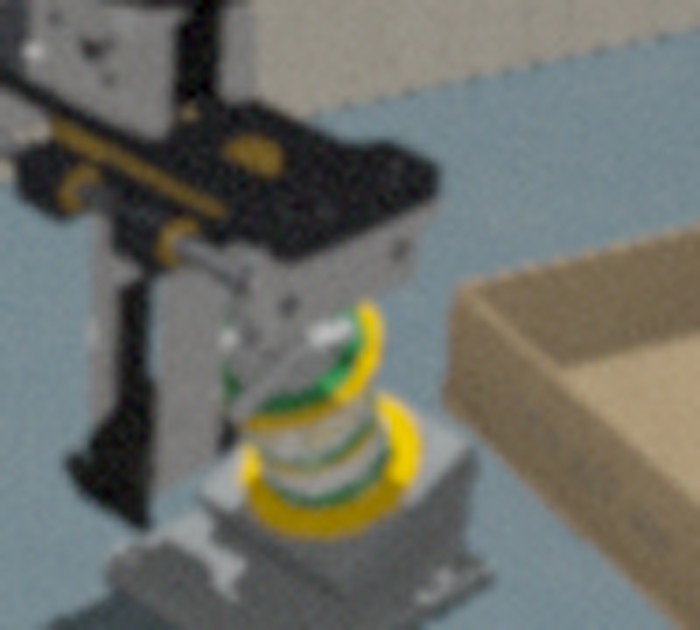

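The near leg lies on the neck, above the washer and under the head, with its tip at crop (332,328). The small downward force suggests the leg is near the head's underside, so I bias 1 mm lower and push through.

```bash
python3 line.py 0 -1
python3 -m pendant '[[[0.3,0,-0.05,0],[0.6,0,-0.2,0],[0.9,0,-0.35,0],[0.9,0,-0.35,0],[0.9,0,-0.35,0]]]'
python3 line.py 0 -1
```

```text
t 10.0 pocket in spindle frame [-9.7 -0.4 -0.3] F spindle [-3.2 -1.3 -3.6] yaw err -0.0003 gap 19.7 M [-0.29  0.5  -0.03]
shift cm [ 0.91 -0.04 -0.34]
clock: 10.5
eef_pos: [562.3, 188.6, 96.8]
eef_rot: [3.142, -0.003, 0.286]
wrist_force: [7.3, 0.4, -3.7]
finger_gap: 19.9
t 10.5 pocket in spindle frame [ 1.6 -0.4 -0.7] F spindle [ 4.9 -1.7 -6.4] yaw err -0.0003 gap 19.9 M [ 0.12 -0.86  0.03]
shift cm [-0.13 -0.04  0.1 ]
```

```bash
cat > look.py <<'E'
import sys
from ov import *
from cell import cams,manip
k=sys.argv[1]
f=cv2.cvtColor(cams.camera("scene")["frame"],cv2.COLOR_RGB2BGR); cv2.imwrite(f"pics/scene{k}.png",f)
s=manip.read_state(); g=s["eef_pos"]+[0,0,11]
w=(270,140,370,230)
overlay(f,f"pics/o{k}.png",g,s["eef_rot"][2],[np.radians(25)],win=w,f=7,spin=False)
cv2.imwrite(f"pics/raw{k}.png",cv2.resize(f[140:230,270:370],None,fx=7,fy=7,interpolation=cv2.INTER_CUBIC))
E
python3 look.py 8; python3 line.py 0 -1
```

```text
t 10.55 pocket in spindle frame [ 1.7 -0.4 -0.6] F spindle [ 3.8 -0.7 -6.6] yaw err -0.0003 gap 20.0 M [ 0.07 -0.86  0.01]
shift cm [-0.14 -0.04  0.1 ]
```

View pics/o8.png

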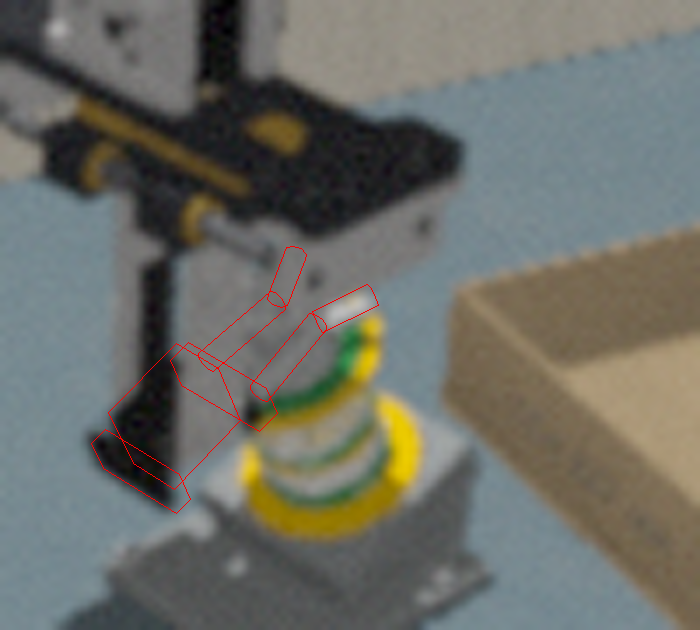

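View pics/raw8.png

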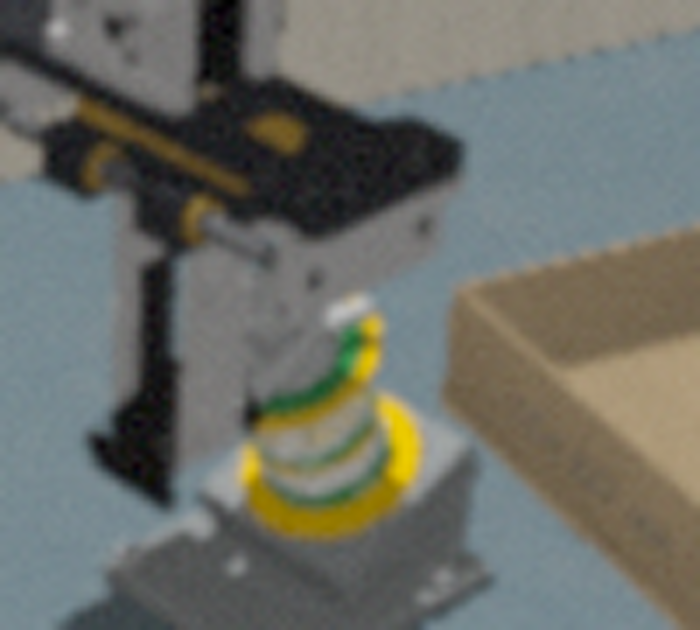

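```bash

python3 -m pendant '[[[0.1,0,0.07,0],[0.1,0,0.07,0]]]'
python3 line.py 0 0
python3 -m pendant '[[[0,0,0,0],[0,0,0,0],[0,0,0,0]]]' - 6
python3 line.py 0 0; python3 look.py 9
```

```text
clock: 10.75
eef_pos: [562.8, 188.8, 96.2]
eef_rot: [3.142, -0.002, 0.286]
wrist_force: [4.1, -1.3, -0.4]
finger_gap: 19.6
t 10.75 pocket in spindle frame [ 1.8 -0.4 -1.5] F spindle [ 3.1 -2.4 -1.8] yaw err -0.0002 gap 19.6 M [-0.1  -0.44 -0.04]
shift cm [-0.23 -0.04 -0.05]
clock: 11.05
eef_pos: [562.9, 188.8, 96.1]
eef_rot: [3.142, -0.002, 0.286]
wrist_force: [5.3, -0.2, 0.3]
finger_gap: 20.0
t 11.05 pocket in spindle frame [ 1.8 -0.4 -1.6] F spindle [ 4.7 -1.7 -1.8] yaw err -0.0003 gap 20.0 M [ 0.01 -0.77 -0.11]
shift cm [-0.23 -0.04 -0.07]
```

View pics/o9.png

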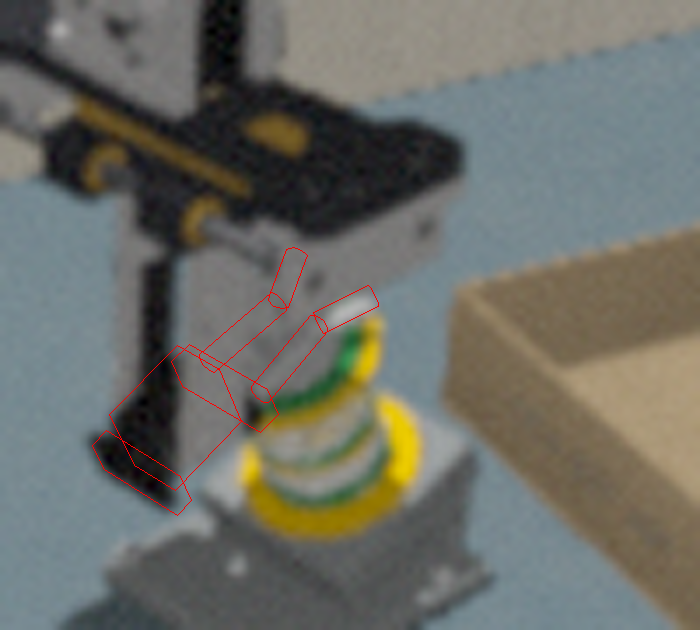

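```bash

python3 -m pendant '[[[0.18,0,-0.08,0],[0.18,0,-0.08,0],[0.18,0,-0.08,0]]]' - 15
python3 line.py 0 0
python3 -m pendant '[[[0.18,0,-0.08,0],[0.18,0,-0.08,0],[0.18,0,-0.08,0]]]' - 15
python3 line.py 0 0
```

```text
clock: 11.4
eef_pos: [564.0, 189.1, 96.3]
eef_rot: [3.142, 0.0, 0.286]
wrist_force: [1.5, -1.1, -0.5]
finger_gap: 19.6
t 11.4 pocket in spindle frame [ 2.9 -0.4 -1.9] F spindle [ 0.9 -1.5 -0.9] yaw err -0.0003 gap 19.6 M [-0.34 -0.2  -0.11]
shift cm [-0.34 -0.04 -0.05]
clock: 11.7
eef_pos: [565.6, 189.5, 97.1]
eef_rot: [3.141, 0.0, 0.286]
wrist_force: [-0.2, -3.5, -2.2]
finger_gap: 19.9
t 11.7 pocket in spindle frame [ 4.8 -0.5 -1.9] F spindle [-2.  -3.3 -1.5] yaw err -0.0003 gap 19.9 M [-0.62  0.27 -0.09]
shift cm [-0.52 -0.05  0.04]
```

The x force crosses zero between the two readings, so the shank is seated in the detent. I ease back to zero force, shift a little sideways, and open the jaws.

```bash

python3 -m pendant '[[[-0.1,0.05,0.04,0],[-0.1,0.05,0.04,0]]]'
python3 line.py 0 0
python3 -m pendant '[[[0,0,0,0],[0,0,0,0],[0,0,0,0]]]' -0.1
python3 line.py 0 0; python3 look.py 10
```

```text
clock: 11.9
eef_pos: [565.2, 189.2, 97.1]
eef_rot: [-3.141, -0.001, 0.286]
wrist_force: [2.0, -0.3, -1.1]
finger_gap: 20.0
t 11.9 pocket in spindle frame [ 4.3 -0.7 -1.6] F spindle [ 1.2 -0.9 -1.8] yaw err -0.0001 gap 20.0 M [-0.1  -0.22 -0.02]
shift cm [-0.46 -0.07  0.04]
clock: 12.2
eef_pos: [564.8, 189.0, 96.9]
eef_rot: [-3.142, 0.0, 0.286]
wrist_force: [-1.0, 0.5, -0.3]
finger_gap: 40.3
t 12.2 pocket in spindle frame [ 3.9 -0.7 -1.6] F spindle [-0.9  0.8  0.1] yaw err -0.0001 gap 40.3 M [-0.05  0.14  0.05]
shift cm [-0.42 -0.07  0.02]
```

View pics/o10.png

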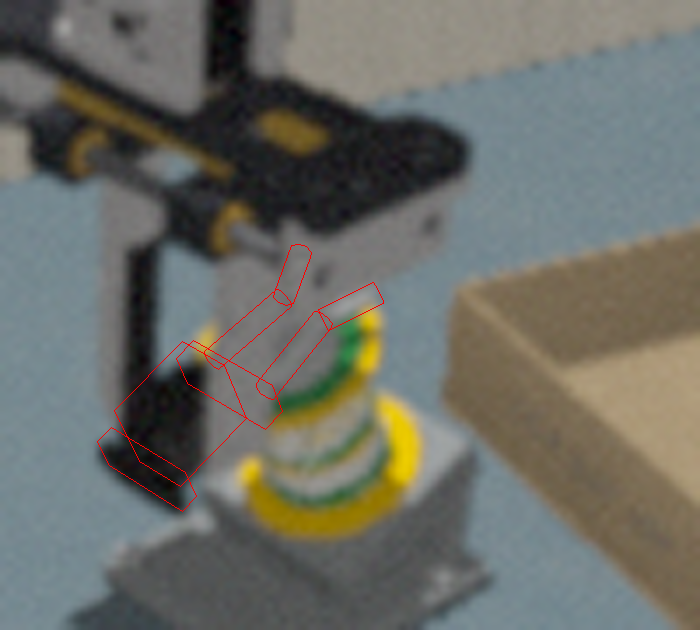

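Released, and the clip stays in place. I withdraw straight up, then back, for a clear view.

```bash

python3 -m pendant '[[[0,0,-2,0],[0,0,-5,0],[0,0,-8,0],[-2,0,-12,0],[-5,0,-14,0]]]'
python3 -m pendant '[[[-4,0,0,0],[-8,0,0,0],[-12,0,0,0],[-16,0,0,0],[-18,0,0,0]]]' 
python3 - <<'E'
from h import *
from cell import cams
for n in ("scene","top"):
    f=cv2.cvtColor(cams.camera(n)["frame"],cv2.COLOR_RGB2BGR); cv2.imwrite(f"pics/{n}11.png",f)
    x0,y0,x1,y1=(270,140,370,230) if n=="scene" else (190,100,290,200)
    cv2.imwrite(f"pics/raw11{n}.png",cv2.resize(f[y0:y1,x0:x1],None,fx=6,fy=6,interpolation=cv2.INTER_CUBIC))
E
```

```text
clock: 12.75
eef_pos: [517.3, 174.9, 239.6]
eef_rot: [3.142, -0.003, 0.286]
wrist_force: [-0.1, 0.4, 0.3]
finger_gap: 42.6
clock: 13.25
eef_pos: [342.0, 123.5, 236.9]
eef_rot: [-3.142, -0.001, 0.286]
wrist_force: [0.3, 0.4, 0.6]
finger_gap: 42.4
```

View pics/raw11scene.png

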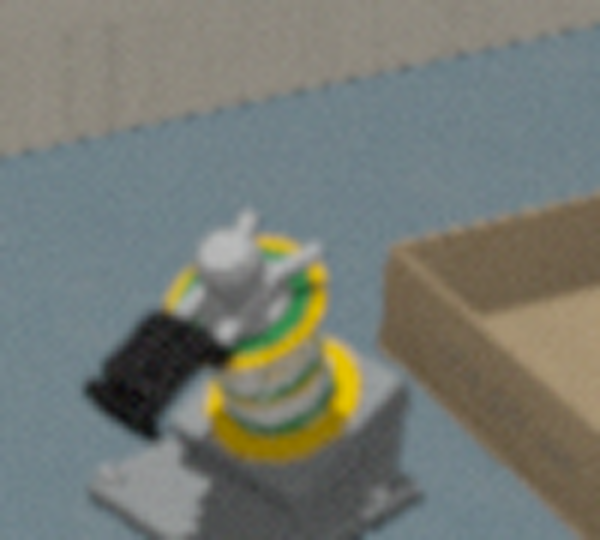

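View pics/raw11top.png

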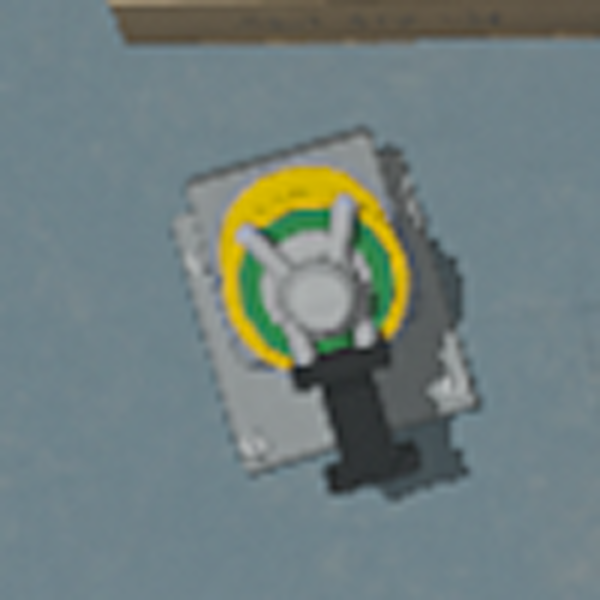

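The clip is on the neck, with legs either side of the head, tips at top-crop (250,240) and (345,205), and grip towards the robot. Now I check numerically for home and square.

```bash
cat > chk.py <<'E'
from ov import *
k="11"; SP0=SP
im={n:cv2.imread(f"pics/{n}{k}.png").astype(float) for n in CAM}
# difference mask vs. initial pic
obs={}
for n in CAM:
    # black plastic: dark and neutral, plus not dark in pic 0
    v=im[n].max(2); v0=cv2.imread(f"pics/{n}0.png").astype(float).max(2)
    m=np.clip((85-v)/25,0,1); 
    x0,y0,x1,y1=(280,180,312,218) if n=="scene" else (236,150,262,186)
    q=np.zeros_like(m); q[y0:y1,x0:x1]=m[y0:y1,x0:x1]
    q*= (v0>70) | (n=="scene"); obs[n]=q; print(n,q.sum())
def place(P,p): # p: x,y,z offset in spindle frame, yaw(about spindle z), pitch
    return (((P-[0,0,7])@Ry(-p[4]).T@Rz(p[3]).T)+p[:3])@Rspin(SY).T+SP
def cost(p,cams,parts):
    c=0
    for n in cams: c-=iou(render(n,[place(P,p) for P in parts]),obs[n])
    return c+ (p[2]/6)**2*.02
SY=.286
parts=clip_parts()[:3]
for cams in (["top"],["scene"],["top","scene"]):
    p0=np.zeros(5)
    r=minimize(cost,p0,args=(cams,parts),method="Nelder-Mead",options=dict(initial_simplex=np.vstack([p0,p0+np.diag([5,3,4,.1,.12])]),maxiter=250))
    print(cams,"dx dy dz mm",r.x[:3].round(1),"yaw,pitch deg",np.degrees(r.x[3:]).round(1),"iou",round(-r.fun/len(cams),3))
for n in CAM:
    x0,y0,x1,y1=(270,140,370,230) if n=="scene" else (190,100,290,200); f=6
    o=cv2.resize(im[n].astype(np.uint8)[y0:y1,x0:x1],None,fx=f,fy=f,interpolation=cv2.INTER_CUBIC)
    def D(W,c): cv2.polylines(o,[cv2.convexHull(((proj(n,W)-[x0,y0]+.5)*f).astype(np.float32)).astype(np.int32)],True,c,1)
    for P in clip_parts(): D(place(P,np.zeros(5)),(0,0,255))
    t=np.linspace(0,6.28,40)
    for z,rr in ((21,14),(-7.5,20),(-12.5,34)): D(np.c_[rr*np.cos(t),rr*np.sin(t),0*t+z]@Rspin(SY).T+SP,(255,0,0))
    cv2.imwrite(f"pics/h11{n}.png",o)
E
python3 chk.py
```

```text
scene 262.79999999999995
top 279.48
['top'] dx dy dz mm [-0.3  0.1  0. ] yaw,pitch deg [0.3 5.8] iou 0.845
['scene'] dx dy dz mm [ 1.7 -0.2 -0.1] yaw,pitch deg [-6.1 14.3] iou 0.773
['top', 'scene'] dx dy dz mm [-0.1 -0.1 -0.2] yaw,pitch deg [-0.3  6. ] iou 0.794
```

View pics/h11scene.png

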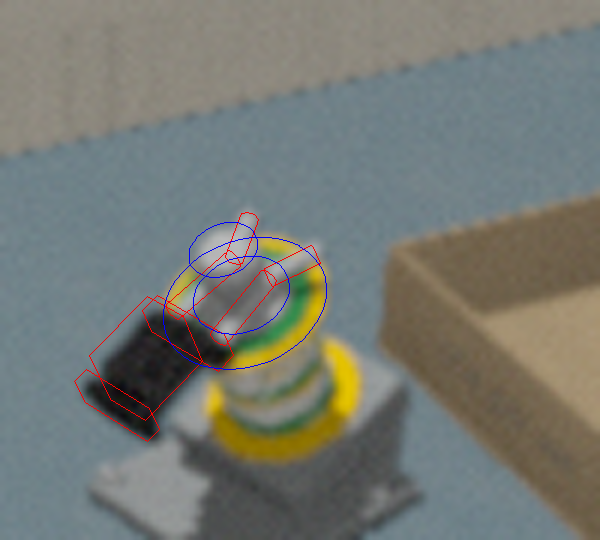

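View pics/h11top.png

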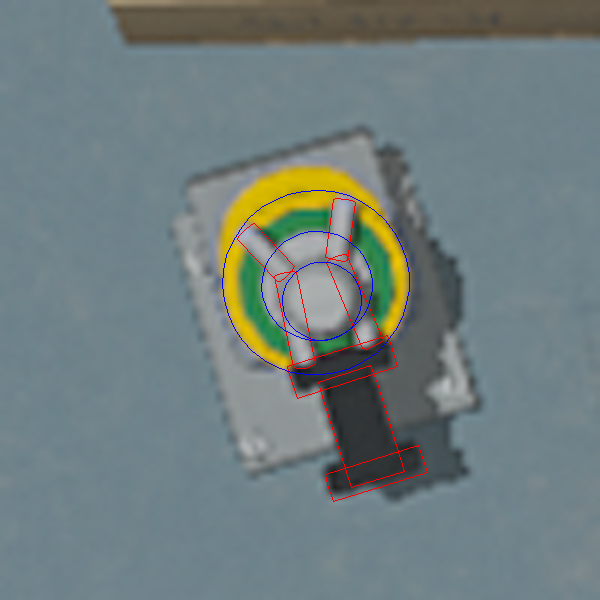

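Position is good in both views (dx about 0, dy about 0). The fit suggests a few degrees of droop at the grip. I calibrate that fit on the clip when it lay flat in picture 0.

```bash
cat > chk2.py <<'E'
from h import *
import sys
SP=np.array([607.5,202.3,114.]); SY=.286
bx={"a":{"scene":(285,275,322,308),"top":(318,190,352,230)},"b":{"scene":(276,182,316,222),"top":(236,152,266,188)}}
def mask(pic,n,b):
    v=cv2.imread(f"pics/{n}{pic}.png").astype(float).max(2); m=np.clip((100-v)/25,0,1)
    x0,y0,x1,y1=b[n]; q=np.zeros_like(m); q[y0:y1,x0:x1]=m[y0:y1,x0:x1]; return q
def parts(h): # yoke height, bar height, bar end
    return [box(-34,-25,-19,19,7-h[0]/2,7+h[0]/2),box(-68,-34,-10,10,0,29),box(-h[2],-68,-18,18,h[3],h[3]+h[1])]
def pose_flat(P,p): return (P-[0,0,7])@Ry(-p[3]).T@Rz(p[2]).T+[p[0],p[1],7]
def pose_sp(P,p): return ((P-[0,0,7])@Ry(-p[4]).T@Rz(p[3]).T+[p[0],p[1],p[2]])@Rspin(SY).T+SP
def run(c,p0,step): 
    p0=np.array(p0,float); r=None
    for i in range(2):
        r=minimize(c,p0,method="Nelder-Mead",options=dict(initial_simplex=np.vstack([p0,p0+np.diag(step)]),maxiter=400,xatol=.01,fatol=1e-4)); p0=r.x
    return r
if __name__=="__main__":
    A={n:mask("0",n,bx["a"]) for n in CAM}
    # shape fit: flat clip, image offset per camera free
    def c0(q):
        P=[pose_flat(X,[q[0],q[1],q[2],0]) for X in parts(q[3:7])]
        return -iou(render("top",P),A["top"])-iou(render("scene",P,(q[7],q[8])),A["scene"])
    r=run(c0,[439.5,21.8,2.625,14,14,75,0,0,0],[3,3,.05,6,6,-1.5,4,.7,.7]); h=r.x[3:7]; off=r.x[7:9]
    print("shape",r.x.round(2),-r.fun/2)
    def c1(q):
        P=[pose_flat(X,q[:4]) for X in parts(h)]
        return -iou(render("top",P),A["top"])-iou(render("scene",P,off),A["scene"])
    r=run(c1,[439.5,21.8,2.625,0.05],[3,3,.05,.1]); print("flat pitch check deg",np.degrees(r.x[3]).round(1),-r.fun/2)
    B={n:mask(sys.argv[1],n,bx["b"]) for n in CAM}
    for o in (off,(0,0)):
        def c2(q):
            P=[pose_sp(X,q) for X in parts(h)]
            return -iou(render("top",P),B["top"])-iou(render("scene",P,o),B["scene"])
        r=run(c2,[0,0,0,0,.05],[3,3,3,.05,.1]); print("home dx dy dz",r.x[:3].round(1),"yaw pitch",np.degrees(r.x[3:]).round(1),-r.fun/2)
E
python3 chk2.py 11
```

```text
shape [ 4.3996e+02  2.1530e+01  2.6300e+00  8.3200e+00  1.1650e+01  7.4440e+01
 -1.9000e-01  2.8000e-01  1.2900e+00] 0.8985228566706076
flat pitch check deg 1.1 0.8986710159760847
home dx dy dz [ 1.5 -0.8  2.3] yaw pitch [-0.4  1.5] 0.6865973750497136
home dx dy dz [ 0.  -0.4  1.1] yaw pitch [0.  5.8] 0.686025970723696
```

```bash
python3 - <<'E'
from chk2 import *
out=[]
for n in CAM:
    x0,y0,x1,y1=bx["b"][n]; im=cv2.imread(f"pics/{n}11.png"); v=im.astype(float).max(2)
    q=mask("11",n,bx["b"])[y0:y1,x0:x1]
    a=cv2.resize(im[y0:y1,x0:x1],(380,380),interpolation=0); b=cv2.cvtColor(cv2.resize((q*255).astype(np.uint8),(380,380),interpolation=0),cv2.COLOR_GRAY2BGR)
    out.append(np.hstack([a,b]))
cv2.imwrite("pics/m11.png",cv2.resize(np.vstack(out),(600,600)))
E
```

```text
(no output)
```

View pics/m11.png

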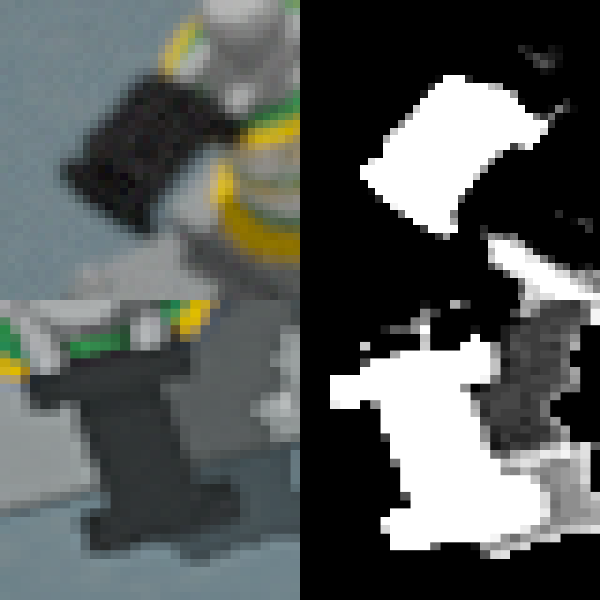

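```bash
python3 - <<'E'
s=open('chk2.py').read()
s=s.replace("m=np.clip((100-v)/25,0,1)","m=np.clip((100-v)/25,0,1) if n=='scene' else np.clip((78-v)/12,0,1)")
s=s.replace("q[y0:y1,x0:x1]=m[y0:y1,x0:x1]; return q","""q[y0:y1,x0:x1]=m[y0:y1,x0:x1]
    k=cv2.connectedComponentsWithStats((q>.4).astype(np.uint8),connectivity=4); j=1+np.argmax(k[2][1:,4]); return q*cv2.dilate((k[1]==j).astype(np.uint8),np.ones((3,3)))""")
s=s.replace('-r.fun/2)\nE','-r.fun/2)')
open('chk2.py','w').write(s)
E
python3 chk2.py 11
```

```text
shape [4.3978e+02 2.1040e+01 2.6400e+00 8.2400e+00 9.9400e+00 7.4430e+01
 9.6000e-01 1.8000e-01 1.1700e+00] 0.880116167017488
flat pitch check deg 0.0 0.8796577318979849
home dx dy dz [ 0.9 -0.1  1.5] yaw pitch [-0.2  2.1] 0.8607622290655548
home dx dy dz [-0.2  0.7 -0.1] yaw pitch [0.5 4.8] 0.8555849695450297
```

```bash

python3 -m pendant '[[[-2,0,0,0],[-4,0,0,0],[-4,0,0,0],[-4,0,0,0],[-4,0,0,0]]]'
python3 - <<'E'
from h import *
from cell import cams,models
import chk2
fr={}
for n in ("scene","top"):
    fs=[cams.camera(n)["frame"].astype(float) for _ in range(3)]
    f=cv2.cvtColor(np.mean(fs,0).round().astype(np.uint8),cv2.COLOR_RGB2BGR); cv2.imwrite(f"pics/{n}12.png",f)
    for t in ("tape_centre","tin_centre","bottle_centre"):
        print(n,t,[(round(r["score"],2),[round(float(v),1) for v in r["point"]]) for r in models.regions_of(n,t)][:1])
    x0,y0,x1,y1=(280,165,330,215) if n=="scene" else (220,125,270,185); k=10
    o=cv2.resize(f[y0:y1,x0:x1],None,fx=k,fy=k,interpolation=cv2.INTER_CUBIC)
    off=(.18,1.17) if n=="scene" else (0,0)
    for th,c in ((0,(0,0,255)),(6,(255,0,255))):
        for P in chk2.parts([8,10,74.4,1])+clip_parts()[3:]:
            W=chk2.pose_sp(P,[0.5,0,1,0,np.radians(th)])
            cv2.polylines(o,[cv2.convexHull(((proj(n,W)+off-[x0,y0]+.5)*k).astype(np.float32)).astype(np.int32)],True,c,1)
    cv2.imwrite(f"pics/h12{n}.png",o)
E
python3 chk2.py 12 | tail -2; python3 go.py
```

```text
clock: 13.85
eef_pos: [306.7, 113.0, 236.9]
eef_rot: [-3.142, 0.0, 0.286]
wrist_force: [0.5, -0.1, -0.6]
finger_gap: 42.2
scene tape_centre [(0.53, [230.7, 200.0])]
scene tin_centre [(0.73, [224.0, 235.0])]
scene bottle_centre [(0.62, [252.8, 175.4])]
top tape_centre [(0.86, [159.6, 215.0])]
top tin_centre [(0.45, [235.2, 247.9])]
top bottle_centre [(0.85, [140.6, 175.1])]
home dx dy dz [1.4 0.2 1.6] yaw pitch [0.7 1.1] 0.8583056002389238
home dx dy dz [0.3 0.6 0. ] yaw pitch [0.5 4.3] 0.8600652065800416
t 14.45 grasp [305.9 112.8 247.9] rot [ 3.142 -0.     0.286] F [ 0.2  0.2 -0.5] gap 42.3 j [ 0.24 -0.25  2.03 -0.    1.36  1.53]
```

View pics/h12scene.png

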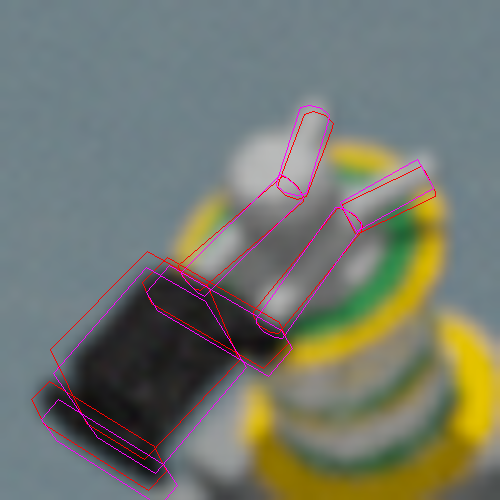

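View pics/h12top.png

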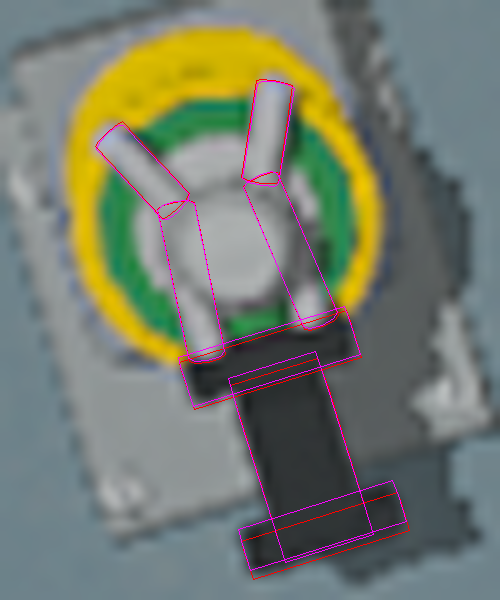

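View pics/scene12.png

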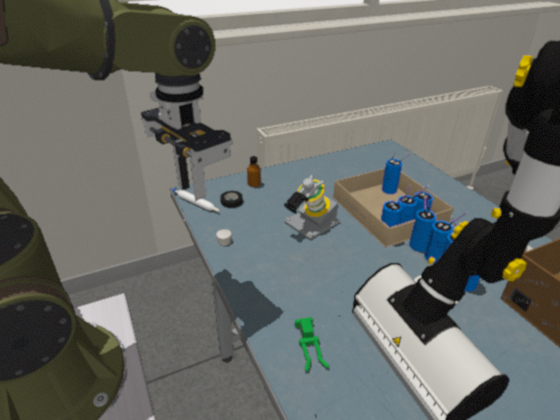

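The two checks agree. Offsets are within about 1.5 mm along the legs, yaw is about 0.5° and tilt error is 1–4°, with no drift. The bystanders are unmoved and the robot is clear. I hand in.

```bash
python3 -c "
from cell import manip
print(manip.sign_off()); print(manip.read_state()['clock'])"
```

```text
the job is handed in; nothing more can be done
None
the job is handed in; nothing more can be done
```

I pushed the black hairpin clip onto the spindle's neck from the robot's side, and its legs snapped past. It stayed there when the jaws opened. I handed in at about 14.5 s with the arm well clear. The pendant can't tilt the tool, so I pitched the clip about 25° in the jaws first, by pressing its legs on the spindle head.

**Seating:** after the snap, the force along the push crossed zero as I moved through the detent. In both camera views the legs lie either side of the neck, between washer and head. Two looks about a second apart show no drift.

**Pose fit, clip against spindle:**

| | Result |
|---|---|
| Offset along the legs | -0.2 to +1.4 mm |
| Offset across | within 0.7 mm |
| Offset along the spindle | up to 1.6 mm |
| Yaw error | under 1° |
| Tilt from square | 1–5° (grip end slightly low) |

**Where the checks disagreed:**
- **Tilt:** the tilt figure depends on the image offset assumed for the scene camera, so it is the least certain number. I did not correct it.
- **Neck height:** the images put the neck at about 114 mm rather than the stated 117 mm. Touching the head with the clip supported 114 mm.
- **Push direction:** by tool position the force-free point read 3–4 mm past nominal, but the images put the clip at home.

**Other objects:** the tape roll, tin and bottle show at the same places in both cameras, within the networks' 2–4 pixel scatter. In the last scene picture the green look-alike lies where it was. The wrist forces I read stayed under about 10 N.

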